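# Block and scan the brake calipers for the post

### The job

Get the brake calipers on the mat ready for the post: push a bleed block (orange handle, yellow tongue), tongue first, centred and square, right home into the gap of every caliper, until its shoulder meets the caliper. Once its block is in, read each caliper's label with the hand scanner, working along the row from the left as the robot sees it: aim the scanner squarely at the middle of the label from about 10 cm and hold it steady there for two seconds. Finally lay the scanner flat in the middle of its charging pad, with all the blocks still home, and leave the socket case, tire lever, valve extender and bottle cage where they are.

Things in the scene. Friction and masses are not known exactly. Their poses are not given: they have to be found in the camera images.
- board: Square bamboo board, 500 x 500 x 20, fixed, lying on the trolley top (z = 0); origin at the centre of its underside, so its top is 20 up.
- mat: Black ribbed rubber mat 140 (x) x 480 (y) x 4, fixed on the board; the calipers stand on it in a row along its y; origin at the centre of its underside. Seen from the robot its +y end is the left end.
- pad: Grey charging pad of the scanner, 180 (x) x 130 (y) x 5, fixed on the trolley left or right of the board; origin at the centre of its underside; top 5 up, flat, with a black rubber middle 130 x 60.
- scanner: Loose black and orange hand barcode scanner, 122 long (x from -60 to +62), 40 wide (y), 36 high, 0.16 kg, lying flat on the pad; origin at the centre of its grip's underside, x to its nose, z up; its centre of mass is within 15 of the origin. The sides are flat, to be gripped across the 40 width. The nose is undercut at 45 degrees and holds the reading window. It is on and reads by itself.
- window (a point): Centre of the scanner's reading window, 50 ahead of the scanner's origin and 12 above its underside. Its z axis is the reading beam: it leaves the window forward and down, 45 degrees below the scanner's x axis when the scanner is level.
- socket_case: Bystander: stainless steel socket set case 200 x 120 x 44 on the trolley beside the board, on the other side than the pad; origin at the centre of its underside.
- tire_lever: Bystander: blue plastic tire lever, 115 x 16 x 6, lying on the trolley beside the board; origin about the middle of its underside.
- valve_extender: Bystander: aluminium valve extender, 60 long, 8 thick, lying on the board's near right corner; origin at the middle of its underside.
- bottle_cage: Bystander: green bottle cage, 130 long, 80 wide, 70 high, lying on its back on the trolley beside the board; origin at the middle of its underside.
- caliper1: Dark disc brake caliper without pads, leftmost in the row (None if absent), on a blue steel foot (1.8 kg, stays put). Body x -22 to 22 (bridge to 36), 60 wide (y), highest point 110; origin on the mat under its middle, x away from the robot, z up. Rotor gap level, 12 high (50 to 62 above the origin), 36 wide (y), open to the front (-x), 44 deep from the front face at x = -22.
- label1 (a point): Centre of the white barcode label (40 wide, 26 up the slope) on caliper1's bevelled top front, at x = -10, y = 0, 90 above the caliper's origin. Its z axis is the outward normal: towards the caliper's front (-x) and up, at 45 degrees.
- block1: Loose bleed block, 30 g, all alike. Orange handle 36 (x -18 to 18) x 26 (y) x 18 high; yellow tongue 34 long, 24 wide, 8 thick runs on along +x, flush with the handle's underside, last 4 tapered. Origin: centre of the handle's underside, z up. Home, the handle's step stops on the upper edge of the gap: origin at caliper x = -40, z = 50 to 54; it stays by itself.
- caliper2: Dark disc brake caliper without pads, second from the left in the row (None if absent), on a blue steel foot (1.8 kg, stays put). Body x -22 to 22 (bridge to 36), 60 wide (y), highest point 110; origin on the mat under its middle, x away from the robot, z up. Rotor gap level, 12 high (50 to 62 above the origin), 36 wide (y), open to the front (-x), 44 deep from the front face at x = -22.
- label2 (a point): Centre of the white barcode label (40 wide, 26 up the slope) on caliper2's bevelled top front, at x = -10, y = 0, 90 above the caliper's origin. Its z axis is the outward normal: towards the caliper's front (-x) and up, at 45 degrees.
- block2: Loose bleed block, 30 g, all alike. Orange handle 36 (x -18 to 18) x 26 (y) x 18 high; yellow tongue 34 long, 24 wide, 8 thick runs on along +x, flush with the handle's underside, last 4 tapered. Origin: centre of the handle's underside, z up. Home, the handle's step stops on the upper edge of the gap: origin at caliper x = -40, z = 50 to 54; it stays by itself.
- caliper3: Dark disc brake caliper without pads, third from the left in the row (None if absent), on a blue steel foot (1.8 kg, stays put). Body x -22 to 22 (bridge to 36), 60 wide (y), highest point 110; origin on the mat under its middle, x away from the robot, z up. Rotor gap level, 12 high (50 to 62 above the origin), 36 wide (y), open to the front (-x), 44 deep from the front face at x = -22.
- label3 (a point): Centre of the white barcode label (40 wide, 26 up the slope) on caliper3's bevelled top front, at x = -10, y = 0, 90 above the caliper's origin. Its z axis is the outward normal: towards the caliper's front (-x) and up, at 45 degrees.
- block3: Loose bleed block, 30 g, all alike. Orange handle 36 (x -18 to 18) x 26 (y) x 18 high; yellow tongue 34 long, 24 wide, 8 thick runs on along +x, flush with the handle's underside, last 4 tapered. Origin: centre of the handle's underside, z up. Home, the handle's step stops on the upper edge of the gap: origin at caliper x = -40, z = 50 to 54; it stays by itself.
- caliper4: Dark disc brake caliper without pads, rightmost in the row (None if absent), on a blue steel foot (1.8 kg, stays put). Body x -22 to 22 (bridge to 36), 60 wide (y), highest point 110; origin on the mat under its middle, x away from the robot, z up. Rotor gap level, 12 high (50 to 62 above the origin), 36 wide (y), open to the front (-x), 44 deep from the front face at x = -22.
- label4 (a point): Centre of the white barcode label (40 wide, 26 up the slope) on caliper4's bevelled top front, at x = -10, y = 0, 90 above the caliper's origin. Its z axis is the outward normal: towards the caliper's front (-x) and up, at 45 degrees.
- block4: Loose bleed block, 30 g, all alike. Orange handle 36 (x -18 to 18) x 26 (y) x 18 high; yellow tongue 34 long, 24 wide, 8 thick runs on along +x, flush with the handle's underside, last 4 tapered. Origin: centre of the handle's underside, z up. Home, the handle's step stops on the upper edge of the gap: origin at caliper x = -40, z = 50 to 54; it stays by itself.
Mind the look-alikes: they are no part of the job. What is shaped like the block4 but turquoise is not meant.

How it is judged (in metres and radians):
On the way, in this order (a step that is already met when the one before it is completed fails the run):
1. block home, label of the leftmost caliper read: the scanner's beam stays within 10 mm of its middle, from 55 to 145 mm away, square within 0.3 rad, for 1.5 s (x of label1 in the frame of window between -0.01 and 0.01 m and y of label1 in the frame of window between -0.01 and 0.01 m and z of label1 in the frame of window between 0.055 and 0.145 m and angle between the z axis of label1 and the z axis of window, either way round below 0.3 rad and ((x of block1 in the frame of caliper1 above -0.044 m and y of block1 in the frame of caliper1 between -0.008 and 0.008 m and z of block1 in the frame of caliper1 between 0.044 and 0.064 m and angle between the x axis of block1 and the x axis of caliper1, either way round below 0.15 rad) or (x of block2 in the frame of caliper1 above -0.044 m and y of block2 in the frame of caliper1 between -0.008 and 0.008 m and z of block2 in the frame of caliper1 between 0.044 and 0.064 m and angle between the x axis of block2 and the x axis of caliper1, either way round below 0.15 rad) or (x of block3 in the frame of caliper1 above -0.044 m and y of block3 in the frame of caliper1 between -0.008 and 0.008 m and z of block3 in the frame of caliper1 between 0.044 and 0.064 m and angle between the x axis of block3 and the x axis of caliper1, either way round below 0.15 rad) or (x of block4 in the frame of caliper1 above -0.044 m and y of block4 in the frame of caliper1 between -0.008 and 0.008 m and z of block4 in the frame of caliper1 between 0.044 and 0.064 m and angle between the x axis of block4 and the x axis of caliper1, either way round below 0.15 rad))), for 1.5 s.
2. block home, label of the second from the left caliper read: the scanner's beam stays within 10 mm of its middle, from 55 to 145 mm away, square within 0.3 rad, for 1.5 s (x of label2 in the frame of window between -0.01 and 0.01 m and y of label2 in the frame of window between -0.01 and 0.01 m and z of label2 in the frame of window between 0.055 and 0.145 m and angle between the z axis of label2 and the z axis of window, either way round below 0.3 rad and ((x of block1 in the frame of caliper2 above -0.044 m and y of block1 in the frame of caliper2 between -0.008 and 0.008 m and z of block1 in the frame of caliper2 between 0.044 and 0.064 m and angle between the x axis of block1 and the x axis of caliper2, either way round below 0.15 rad) or (x of block2 in the frame of caliper2 above -0.044 m and y of block2 in the frame of caliper2 between -0.008 and 0.008 m and z of block2 in the frame of caliper2 between 0.044 and 0.064 m and angle between the x axis of block2 and the x axis of caliper2, either way round below 0.15 rad) or (x of block3 in the frame of caliper2 above -0.044 m and y of block3 in the frame of caliper2 between -0.008 and 0.008 m and z of block3 in the frame of caliper2 between 0.044 and 0.064 m and angle between the x axis of block3 and the x axis of caliper2, either way round below 0.15 rad) or (x of block4 in the frame of caliper2 above -0.044 m and y of block4 in the frame of caliper2 between -0.008 and 0.008 m and z of block4 in the frame of caliper2 between 0.044 and 0.064 m and angle between the x axis of block4 and the x axis of caliper2, either way round below 0.15 rad))), for 1.5 s.
3. block home, label of the third from the left caliper read: the scanner's beam stays within 10 mm of its middle, from 55 to 145 mm away, square within 0.3 rad, for 1.5 s (x of label3 in the frame of window between -0.01 and 0.01 m and y of label3 in the frame of window between -0.01 and 0.01 m and z of label3 in the frame of window between 0.055 and 0.145 m and angle between the z axis of label3 and the z axis of window, either way round below 0.3 rad and ((x of block1 in the frame of caliper3 above -0.044 m and y of block1 in the frame of caliper3 between -0.008 and 0.008 m and z of block1 in the frame of caliper3 between 0.044 and 0.064 m and angle between the x axis of block1 and the x axis of caliper3, either way round below 0.15 rad) or (x of block2 in the frame of caliper3 above -0.044 m and y of block2 in the frame of caliper3 between -0.008 and 0.008 m and z of block2 in the frame of caliper3 between 0.044 and 0.064 m and angle between the x axis of block2 and the x axis of caliper3, either way round below 0.15 rad) or (x of block3 in the frame of caliper3 above -0.044 m and y of block3 in the frame of caliper3 between -0.008 and 0.008 m and z of block3 in the frame of caliper3 between 0.044 and 0.064 m and angle between the x axis of block3 and the x axis of caliper3, either way round below 0.15 rad) or (x of block4 in the frame of caliper3 above -0.044 m and y of block4 in the frame of caliper3 between -0.008 and 0.008 m and z of block4 in the frame of caliper3 between 0.044 and 0.064 m and angle between the x axis of block4 and the x axis of caliper3, either way round below 0.15 rad))), for 1.5 s.
4. block home, label of the rightmost caliper read: the scanner's beam stays within 10 mm of its middle, from 55 to 145 mm away, square within 0.3 rad, for 1.5 s (x of label4 in the frame of window between -0.01 and 0.01 m and y of label4 in the frame of window between -0.01 and 0.01 m and z of label4 in the frame of window between 0.055 and 0.145 m and angle between the z axis of label4 and the z axis of window, either way round below 0.3 rad and ((x of block1 in the frame of caliper4 above -0.044 m and y of block1 in the frame of caliper4 between -0.008 and 0.008 m and z of block1 in the frame of caliper4 between 0.044 and 0.064 m and angle between the x axis of block1 and the x axis of caliper4, either way round below 0.15 rad) or (x of block2 in the frame of caliper4 above -0.044 m and y of block2 in the frame of caliper4 between -0.008 and 0.008 m and z of block2 in the frame of caliper4 between 0.044 and 0.064 m and angle between the x axis of block2 and the x axis of caliper4, either way round below 0.15 rad) or (x of block3 in the frame of caliper4 above -0.044 m and y of block3 in the frame of caliper4 between -0.008 and 0.008 m and z of block3 in the frame of caliper4 between 0.044 and 0.064 m and angle between the x axis of block3 and the x axis of caliper4, either way round below 0.15 rad) or (x of block4 in the frame of caliper4 above -0.044 m and y of block4 in the frame of caliper4 between -0.008 and 0.008 m and z of block4 in the frame of caliper4 between 0.044 and 0.064 m and angle between the x axis of block4 and the x axis of caliper4, either way round below 0.15 rad))), for 1.5 s.
At the end, for the whole second after the job is handed in: Every caliper has a bleed block home in its gap (within 4 mm of its full depth, within 8 mm of the middle, not out of the gap's height, within 0.15 rad of square); the scanner lies flat on its charging pad, its origin within 25 mm of the pad's middle; all at rest (((x of block1 in the frame of caliper1 above -0.044 m and y of block1 in the frame of caliper1 between -0.008 and 0.008 m and z of block1 in the frame of caliper1 between 0.044 and 0.064 m and angle between the x axis of block1 and the x axis of caliper1, either way round below 0.15 rad) or (x of block2 in the frame of caliper1 above -0.044 m and y of block2 in the frame of caliper1 between -0.008 and 0.008 m and z of block2 in the frame of caliper1 between 0.044 and 0.064 m and angle between the x axis of block2 and the x axis of caliper1, either way round below 0.15 rad) or (x of block3 in the frame of caliper1 above -0.044 m and y of block3 in the frame of caliper1 between -0.008 and 0.008 m and z of block3 in the frame of caliper1 between 0.044 and 0.064 m and angle between the x axis of block3 and the x axis of caliper1, either way round below 0.15 rad) or (x of block4 in the frame of caliper1 above -0.044 m and y of block4 in the frame of caliper1 between -0.008 and 0.008 m and z of block4 in the frame of caliper1 between 0.044 and 0.064 m and angle between the x axis of block4 and the x axis of caliper1, either way round below 0.15 rad)) and ((x of block1 in the frame of caliper2 above -0.044 m and y of block1 in the frame of caliper2 between -0.008 and 0.008 m and z of block1 in the frame of caliper2 between 0.044 and 0.064 m and angle between the x axis of block1 and the x axis of caliper2, either way round below 0.15 rad) or (x of block2 in the frame of caliper2 above -0.044 m and y of block2 in the frame of caliper2 between -0.008 and 0.008 m and z of block2 in the frame of caliper2 between 0.044 and 0.064 m and angle between the x axis of block2 and the x axis of caliper2, either way round below 0.15 rad) or (x of block3 in the frame of caliper2 above -0.044 m and y of block3 in the frame of caliper2 between -0.008 and 0.008 m and z of block3 in the frame of caliper2 between 0.044 and 0.064 m and angle between the x axis of block3 and the x axis of caliper2, either way round below 0.15 rad) or (x of block4 in the frame of caliper2 above -0.044 m and y of block4 in the frame of caliper2 between -0.008 and 0.008 m and z of block4 in the frame of caliper2 between 0.044 and 0.064 m and angle between the x axis of block4 and the x axis of caliper2, either way round below 0.15 rad)) and ((x of block1 in the frame of caliper3 above -0.044 m and y of block1 in the frame of caliper3 between -0.008 and 0.008 m and z of block1 in the frame of caliper3 between 0.044 and 0.064 m and angle between the x axis of block1 and the x axis of caliper3, either way round below 0.15 rad) or (x of block2 in the frame of caliper3 above -0.044 m and y of block2 in the frame of caliper3 between -0.008 and 0.008 m and z of block2 in the frame of caliper3 between 0.044 and 0.064 m and angle between the x axis of block2 and the x axis of caliper3, either way round below 0.15 rad) or (x of block3 in the frame of caliper3 above -0.044 m and y of block3 in the frame of caliper3 between -0.008 and 0.008 m and z of block3 in the frame of caliper3 between 0.044 and 0.064 m and angle between the x axis of block3 and the x axis of caliper3, either way round below 0.15 rad) or (x of block4 in the frame of caliper3 above -0.044 m and y of block4 in the frame of caliper3 between -0.008 and 0.008 m and z of block4 in the frame of caliper3 between 0.044 and 0.064 m and angle between the x axis of block4 and the x axis of caliper3, either way round below 0.15 rad)) and ((x of block1 in the frame of caliper4 above -0.044 m and y of block1 in the frame of caliper4 between -0.008 and 0.008 m and z of block1 in the frame of caliper4 between 0.044 and 0.064 m and angle between the x axis of block1 and the x axis of caliper4, either way round below 0.15 rad) or (x of block2 in the frame of caliper4 above -0.044 m and y of block2 in the frame of caliper4 between -0.008 and 0.008 m and z of block2 in the frame of caliper4 between 0.044 and 0.064 m and angle between the x axis of block2 and the x axis of caliper4, either way round below 0.15 rad) or (x of block3 in the frame of caliper4 above -0.044 m and y of block3 in the frame of caliper4 between -0.008 and 0.008 m and z of block3 in the frame of caliper4 between 0.044 and 0.064 m and angle between the x axis of block3 and the x axis of caliper4, either way round below 0.15 rad) or (x of block4 in the frame of caliper4 above -0.044 m and y of block4 in the frame of caliper4 between -0.008 and 0.008 m and z of block4 in the frame of caliper4 between 0.044 and 0.064 m and angle between the x axis of block4 and the x axis of caliper4, either way round below 0.15 rad)) and horizontal distance between scanner and pad below 0.025 m and height (world z) of scanner between 0.002 and 0.009 m and angle between scanner's own z axis and vertical below 0.08 rad and linear speed of each of scanner, block1, block2, block3, block4 below 0.02 m/s); the robot touches nothing.
It fails at once if the socket case is moved more than 30 mm (distance of socket_case from where it was at the start of the episode above 0.03 m).
It fails at once if the tire lever is moved more than 30 mm (distance of tire_lever from where it was at the start of the episode above 0.03 m).
It fails at once if the valve extender is moved more than 30 mm (distance of valve_extender from where it was at the start of the episode above 0.03 m).
It fails at once if the bottle cage is moved more than 30 mm (distance of bottle_cage from where it was at the start of the episode above 0.03 m).
Of caliper1, caliper2, caliper3, caliper4 only 3 to 4 are there at a start; the rules pass over those that are not, and their reading is None.
At some moment in a run one of scanner may be knocked a few centimetres aside while the robot is not near it.
Once in a run the grip may slacken for a moment while it holds something.
It also fails if it takes over 208 s, if anything falls off the work surface, if the arm or the gripper's body presses on something with over 40 N, if the wrist force passes 120 N, or if a joint passes its speed limit or range.

### The arm

A 6-joint arm with a two-finger parallel gripper is mounted at the origin on the work surface. World frame = base frame: x ahead of the robot, y to its left, z up, the work surface at z = 0. Lengths are in mm, angles in rad, forces in N, time in s.
With the tool pointing down it reaches from about 350 to 975 mm from the base axis. Payload 17.4 kg.
Tool frame: the origin (TCP) lies on the centre line of the jaws, within the pads' length; the fingertips stand 25 mm ahead of it and the grasp point (between the pads) lies 6 mm ahead of it; z points along the fingers, y is the line along which they close (so a half turn about z gives the same grasp; the last joint's range is limited). The gripper opens to 85 mm and grips with 20 to 120 N. Pads are 22 mm wide; open, the fingers measure 114 mm over their backs; the gripper's body (76 mm by 85 mm) begins 54 mm behind the grasp point. The pads swing forward as they close: fully open they stand 13 mm farther back than shut.
Start: joints at [1.251, 0.116, 1.442, -0, 1.584, -0.038], TCP at [187.715, 648.379, 256.303] pointing down, gripper open.
Joint ranges: [-2.83, 2.83], [-0.83, 2.19], [0.07, 2.5], [-1.14, 4.28], [0.01, 3], [-2.97, 2.97]. Speed limits (rad/s): [1.89, 1.89, 2.22, 3.14, 3.14, 3.14].

### API

Orientations are given as a unit quaternion [x, y, z, w].
In Python, from bench import env gives the robot as it stands.
- The arm moves only by the shell command python3 -m creep 'ROWS' [FORCE]. ROWS is JSON, a list of rows, each a list of 3 entries, a list of its own where there are three numbers: the shift along the tool's x, y, z as a fraction of full scale, then the turn, a rotation vector about the tool's x, y, z as a fraction of full scale, then the opening, from -1 (shut) to 1 (fully open). In form: [[[tx, ty, tz], [wx, wy, wz], jaw], ...]. A call has 1 to 20 rows; each row shifts and turns the commanded pose from where the row before left it, along the tool's axes as they then stand; what a row does not reach is not made up. Full scale, the value 1, is 2 cm for a shift and 6 degrees for a turn. A row lasts 1/12 s, in which the tool goes at most 41.7 mm and 7.16 degrees, less where a joint would pass 70% of its speed; a pose out of reach is approached as far as the arm can. A call with a number of a shift or a turn outside -1 to 1 is refused whole. A call with a gripper value outside its range is refused whole. The fingers move at their own pace and stop on an object; FORCE is the grip in N (left out, the last holds). Time passes only in rows, so rows that do not move let the fingers close. It gives the time, the measured TCP pose, the force, the opening and the grip force at its end, in the units of the state.
- env.state(): the state, without advancing time (a new reading comes with each control period).
- env.camera(name): name is "scene" or "top"; returns a dict with "img" (384x512x3 uint8, red, green, blue), "K" (3x3 intrinsics, pixels), "R" (3x3) and "t" (3): a world point X has camera coordinates R X + t. Camera axes: x right, y down, z forward; pixel columns grow to the right and rows downward; lengths in mm; the calibration is good to about 2 mm. A picture is of the moment at which its call begins. There is no depth.
- env.finish_job(): hands the job in; it is judged then, once.
Trained networks look in the newest picture that a camera, given by its name, has taken for a name from the list of things; names that differ only in an ending like _2 or _b are one class to them, and where a whole thing is asked for, a point or a joint stands for the part that bears it (a point fixed in the world has none). Each returns a list of dicts, best first, with "score" (0 to 1); they miss things now and then, are a little off and sometimes report something else, mostly with a low value. They report only what shows in the picture. A call takes as long as a camera call. They do not tell look-alikes from the thing itself.
- env.find_in(camera, target): "centre" ([x, y, z] in mm, in the coordinates of the camera as it stood for that picture, good to about 4 mm: the middle of the surface that is visible of it).
- env.cut_out(camera, target): "pixels" (384x512 bool, what is visible of it).
- env.spot_point(camera, target): "centre" ([x, y, z] in mm, in the coordinates of the camera as it stood for that picture, good to about 4 mm: a listed point, or the origin of a listed thing).
The state is a dict: "t": time; "q": joint angles; "joint_vel": joint speeds; "effort": joint torques, N m; "tool_pos": TCP position; "tcp_rot": TCP orientation; "ft_force": force on the tool from outside, world axes, zero at the start; "wrist_torque": the same for the moment, N m; "grip_width": finger opening in mm; "gripper_force": force on a finger pad.
Only numpy, scipy, OpenCV 4.12 (cv2) and the standard library are available. Lean on these libraries where they do the work, as an engineer would, in place of code of your own. Each camera call takes 0.05 s, during which the arm holds its last target. There are 200 camera calls.

## Working session

There is one attempt and no reset: what is moved stays moved. The work goes in short steps, Python scripts to look and compute and a shell command to move; the robot and the scene stay as the last step left them, time stands still between calls to the robot, and variables do not carry over. Pictures are saved under pics/ and viewed, at most 14 in all, crops included, and the job is handed in when it is done.

```bash
ls; mkdir -p pics
cat > h.py <<'E'
from bench import env
import numpy as np, cv2
from scipy.spatial.transform import Rotation as Ro
def cam(n):
    c=env.camera(n); return c
def w(c,p): return np.array(c["R"]).T@(np.array(p)-np.array(c["t"]))
def px(c,X):
    p=np.array(c["K"])@(np.array(c["R"])@np.array(X)+np.array(c["t"])); return p[:2]/p[2]
def save(c,f,crop=None,s=1):
    im=c["img"][:,:,::-1]
    if crop: x0,y0,x1,y1=crop; im=im[y0:y1,x0:x1]
    cv2.imwrite("pics/"+f,cv2.resize(im,None,fx=s,fy=s,interpolation=cv2.INTER_CUBIC))
E
python3 - <<'E'
from h import *
for n in("scene","top"):
    c=cam(n); save(c,n+"0.png",None,1.5)
    print(n,w(c,[0,0,0]))
    for t in["board","mat","pad","scanner","window","caliper1","label1","block1","socket_case","tire_lever","valve_extender","bottle_cage"]:
        for f in(env.spot_point,):
            r=f(n,t); 
            print(t,[(round(d["score"],2),w(c,d["centre"]).round().tolist(),px(c,w(c,d["centre"])).round().tolist()) for d in r[:6]])
E
```

```text
pics
scene [ 981.62568189 -600.07782159  829.25633152]
board [(0.74, [598.0, 3.0, 4.0], [289.0, 239.0])]
mat [(0.92, [687.0, -7.0, 21.0], [318.0, 256.0]), (0.48, [668.0, 167.0, 116.0], [359.0, 183.0])]
pad [(0.86, [462.0, 383.0, -1.0], [330.0, 144.0])]
scanner [(0.79, [468.0, 390.0, 4.0], [333.0, 143.0]), (0.67, [684.0, 161.0, 21.0], [356.0, 215.0]), (0.51, [640.0, -62.0, 23.0], [287.0, 259.0])]
window [(0.95, [518.0, 370.0, 17.0], [345.0, 149.0])]
caliper1 [(0.98, [681.0, 165.0, 22.0], [356.0, 214.0]), (0.9, [662.0, 57.0, 25.0], [325.0, 234.0]), (0.84, [640.0, -171.0, 21.0], [255.0, 291.0]), (0.68, [639.0, -62.0, 25.0], [286.0, 258.0]), (0.56, [706.0, -309.0, -1.0], [233.0, 363.0])]
label1 [(0.97, [633.0, -174.0, 111.0], [252.0, 263.0]), (0.95, [670.0, 164.0, 114.0], [359.0, 184.0]), (0.68, [518.0, 368.0, 20.0], [344.0, 149.0]), (0.66, [651.0, 55.0, 113.0], [326.0, 205.0]), (0.58, [634.0, -57.0, 113.0], [289.0, 230.0])]
block1 [(0.75, [506.0, -162.0, 24.0], [212.0, 254.0]), (0.72, [261.0, 324.0, 1.0], [266.0, 126.0]), (0.69, [278.0, 201.0, -2.0], [244.0, 147.0]), (0.58, [495.0, 183.
[... 1328 characters left out ...]
1, [669.0, 162.0, 110.0], [203.0, 127.0]), (0.77, [629.0, -63.0, 115.0], [286.0, 147.0])]
block1 [(0.83, [261.0, 325.0, 3.0], [132.0, 278.0]), (0.6, [501.0, -165.0, 16.0], [318.0, 205.0]), (0.55, [278.0, 199.0, 1.0], [179.0, 275.0]), (0.53, [502.0, 68.0, 17.0], [234.0, 198.0]), (0.51, [473.0, -59.0, 18.0], [279.0, 212.0]), (0.51, [495.0, 180.0, 14.0], [194.0, 197.0])]
socket_case [(0.68, [498.0, -392.0, -1.0], [397.0, 214.0]), (0.59, [597.0, 5.0, -3.0], [260.0, 169.0])]
tire_lever [(0.78, [705.0, -309.0, 0.0], [370.0, 142.0])]
valve_extender [(0.47, [393.0, -196.0, 18.0], [327.0, 245.0])]
bottle_cage [(0.95, [714.0, 331.0, -3.0], [153.0, 122.0]), (0.37, [496.0, 182.0, 12.0], [194.0, 197.0])]
```

View pics/scene0.png

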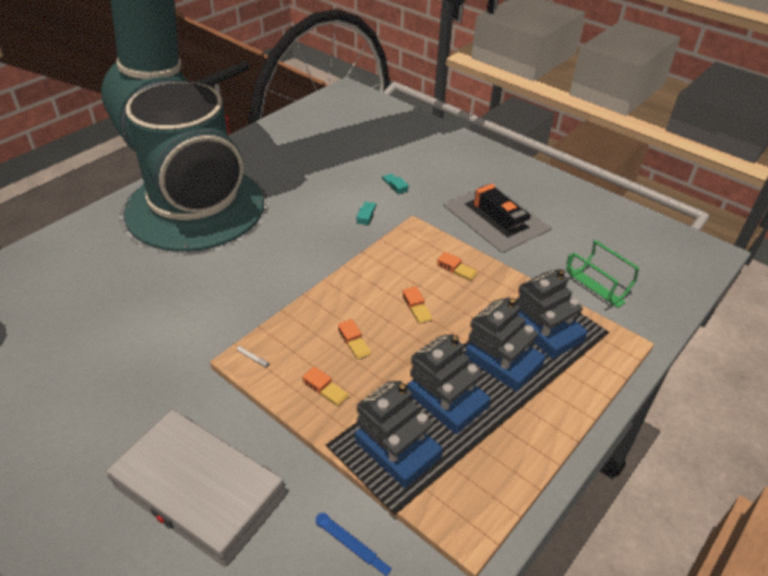

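View pics/top0.png

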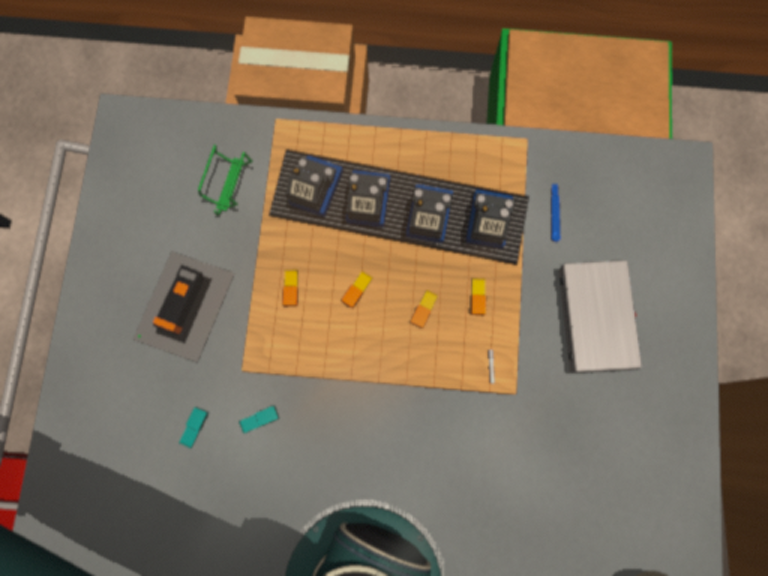

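Both views show four calipers, at top px (203,127), (243,138), (286,147) and (329,150). The scanner is on its pad at (120,203).

Block candidates are the orange/yellow pieces at top px (194,197), (234,198), (279,212) and (318,205). The turquoise ones at (132,278) and (179,275) have the same shape but the wrong colour, so I reject them. Next I'll fit the poses and confirm with an overlay crop.

```bash
cat >> h.py <<'E'
from scipy.optimize import minimize
from scipy.spatial import ConvexHull
S=4
def box(x0,x1,y0,y1,z0,z1): return np.array([[x,y,z] for x in(x0,x1) for y in(y0,y1) for z in(z0,z1)],float)
def T(pts,x,y,a,z): 
    R=Ro.from_euler('z',a).as_matrix(); return pts@R.T+[x,y,z]
def rend(c,pts,shape=(384,512)):
    P=(np.array(c["K"])@(np.array(c["R"])@pts.T+np.array(c["t"])[:,None])); u=(P[:2]/P[2]).T
    h=cv2.convexHull(u.astype(np.float32))
    m=np.zeros((384,512),np.uint8); cv2.fillPoly(m,[np.round(h*16).astype(np.int32)],255,cv2.LINE_AA,4)
    return m/255.
def hsv(c): 
    return cv2.cvtColor(c["img"],cv2.COLOR_RGB2HSV).astype(float)
def fit(cams,masks,parts,z,x0):
    # masks[cam][part] soft; parts: pts ; minimise squared diff
    def cost(p):
        e=0
        for c,ms in zip(cams,masks):
            for m,pt in zip(ms,parts):
                r=rend(c,T(pt,p[0],p[1],p[2],z)); e+=((r-m)**2).sum()/max(r.sum(),1)
        return e
    best=None
    for a in np.arange(-.6,.61,.2):
        s=np.array([[0,0,0],[8,0,0],[0,8,0],[0,0,.2]])+[x0[0],x0[1],x0[2]+a]
        r=minimize(cost,s[0],method="Nelder-Mead",options=dict(initial_simplex=s,xatol=.05,fatol=1e-4))
        if best is None or r.fun<best.fun: best=r
    return best.x,best.fun
HANDLE=box(-18,18,-13,13,0,18); TONGUE=box(18,52,-12,12,0,8)
s=13/np.sqrt(2)
LABEL=np.array([[-10+i*s,j*20,90+i*s] for i in(-1,1) for j in(-1,1)])
def near(m,c,X,r=26):
    u=px(c,X); k=np.zeros((384,512)); cv2.circle(k,(int(u[0]),int(u[1])),r,1,-1); return m*k
def colmask(c,lo,hi):
    H=hsv(c); return ((H[...,0]>=lo)&(H[...,0]<hi)&(H[...,1]>140)&(H[...,2]>90)).astype(float)
E
cat > m.py <<'E'
from h import *
import sys
cs=[cam("scene"),cam("top")]
B=[(495,181),(502,68),(474,-60),(503,-164)]
C=[(681,165),(662,56),(640,-61),(641,-170)]
for i,b in enumerate(B):
    ms=[[near(((hsv(c)[...,0]<15)&(hsv(c)[...,1]>180)).astype(float),c,[*b,25]),near(((hsv(c)[...,0]>=19)&(hsv(c)[...,0]<30)&(hsv(c)[...,1]>170)).astype(float),c,[*b,25])] for c in cs]
    print("block",i,[int(m.sum()) for q in ms for m in q],*[np.round(v,3) for v in fit(cs,ms,[HANDLE,TONGUE],20,[*b,0])])
for i,b in enumerate(C):
    ms=[]
    for c in cs:
        g=c["img"].min(2).astype(float); n=near(np.ones((384,512)),c,[b[0]-10,b[1],114],12 if c is cs[1] else 11)
        ms.append([np.clip((g-70)/90,0,1)*n])
    print("cal",i,[int(m.sum()) for q in ms for m in q],*[np.round(v,3) for v in fit(cs,ms,[LABEL],24,[*b,0])])
save(cs[1],"t1.png",(100,110,345,225),3.2)
save(cs[0],"s1.png",(200,150,400,320),4)
print(env.state())
E
python3 m.py
```

```text
block 0 [0, 0, 26, 107] [4.90221e+02 1.80958e+02 1.02000e-01] 2.845
block 1 [0, 0, 20, 113] [ 5.00949e+02  6.86350e+01 -4.98000e-01] 2.843
block 2 [0, 0, 10, 107] [ 4.73185e+02 -6.21380e+01 -3.10000e-01] 2.94
block 3 [0, 0, 5, 115] [ 5.06158e+02 -1.64129e+02  1.10000e-02] 2.928
cal 0 [145, 59] [660.691 178.978   1.996] 1.007
cal 1 [117, 61] [6.5295e+02 6.0598e+01 4.3200e-01] 1.241
cal 2 [115, 65] [643.842 -55.877   0.751] 1.238
cal 3 [119, 65] [ 639.069 -170.905    0.8  ] 1.24
{'t': 1.4, 'q': array([ 1.25122336e+00,  1.16004953e-01,  1.44161845e+00,  2.87217431e-06,
        1.58403278e+00, -3.78199976e-02]), 'joint_vel': array([-8.61710137e-05,  3.17962038e-04,  1.22279485e-03,  1.18566801e-04,
       -9.25774559e-04,  4.33525493e-04]), 'effort': array([-1.18604803e-03, -7.31732368e+01, -6.32641268e+01, -1.33546296e-04,
        6.07324218e-04, -7.55978022e-05]), 'tool_pos': array([187.69507181, 648.3702648 , 256.2883345 ]), 'tcp_rot': array([ 1.40410952e-01,  9.90093310e-01, -3.10007195e-05, -7.05864605e-06]), 'ft_force': array([ 0.72815603, -0.33920317,  0.57528342]), 'wrist_torque': array([ 0.00278393,  0.0248576 , -0.01655922]), 'gripper_force': 0.0, 'grip_width': 85.33381609294683}
```

View pics/t1.png

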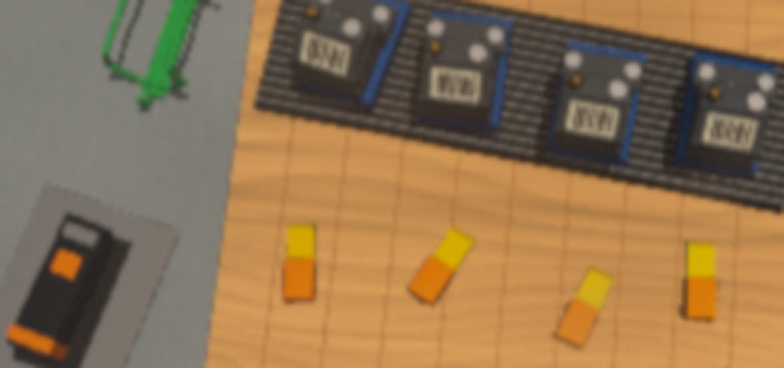

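View pics/s1.png

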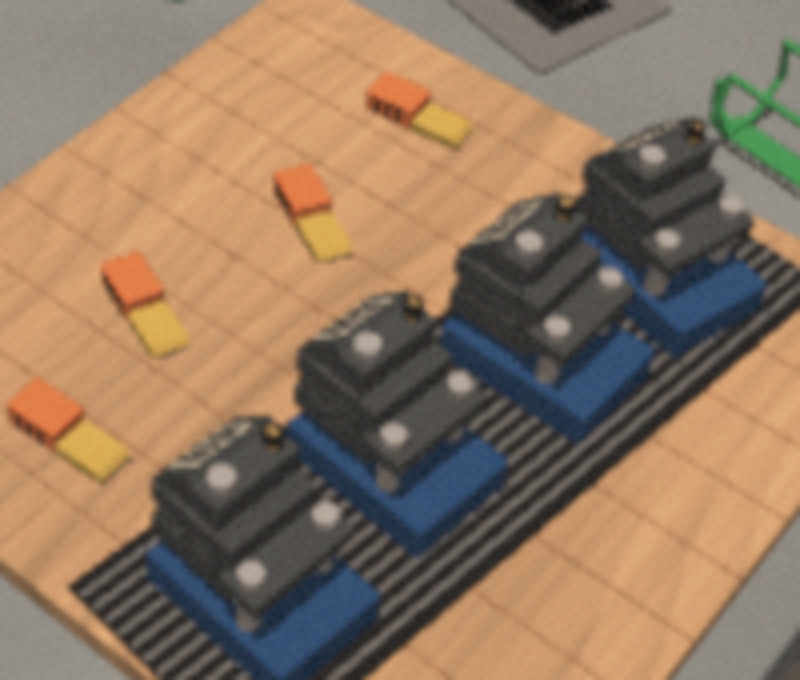

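The crops confirm the four orange/yellow blocks are the right ones. The colour masks were off, so I'll look at the actual colour values and refit.

Run:
```python
from h import *
cs=[cam("scene"),cam("top")]
for c,pts in zip(cs,[dict(h=(299,174),h2=(275,198),y=(310,181),wood=(262,190),y2=(281,209)),dict(h=(193,198),h3=(280,211),y=(194,186),y3=(286,200),wood=(210,190),lab=(242,134),blk=(240,148))]):
    H=hsv(c)
    for k,(u,v) in pts.items(): print(k,H[v,u],c["img"][v,u])
g=cs[1]["img"].min(2)
print(g[120:135,192:215])
```

```text
h [ 10. 172. 226.] [226 126  74]
h2 [ 10. 173. 225.] [225 124  72]
y [ 20. 156. 218.] [218 173  85]
wood [ 14. 119. 210.] [210 158 112]
y2 [ 20. 155. 217.] [217 173  85]
h [ 16. 238. 214.] [214 118  14]
h3 [ 15. 206. 210.] [210 127  40]
y [ 24. 255. 212.] [212 167   0]
y3 [ 24. 222. 209.] [209 170  27]
wood [ 16. 149. 212.] [212 154  88]
lab [ 18.  68. 135.] [135 121  99]
blk [145.  31.  50.] [49 44 50]
[[ 57  59  72  99 108  98  85  74  68  62  62  60  62  63  68  84 109 119
  121 110  85  67  55]
 [ 57  60  79 114 120 107 103  96  92  83  72  67  62  59  59  64  75  83
   88  83  73  64  47]
 [ 61  61  85 119 112  92  92  96 103 103  99  96  85  73  65  59  59  59
   62  65  63  56  45]
 [ 57  63  91 117 105  83  76  92 100  99 106 113 109 102  92  80  70  61
   57  56  56  49  45]
 [ 56  68  97 117  99  86  70  89  99  89 101 111 106 115 115 109  98  76
   59  56  50  44  47]
 [ 60  70 106 117  93  89  72  91 103  86 100 108  90 103 117 107 110  84
   60  54  45  46  51]
 [ 57  74 111 119  91  86  72  86  99  86  98 100  78  94 104  98 108  82
   60  53  47  47  54]
 [ 58  79 116 120  90  81  77  85  96  95  95  91  74  88  98 101 106  78
   58  53  46  50  50]
 [ 55  74 108 115  95  90  96  98  96 103  96  79  76  89  89 103 103  73
   57  52  47  54  46]
 [ 49  60  79  88  87  97 111 110 103 115 104  80  88  93  87 108  99  68
   55  50  49  50  43]
 [ 39  44  51  56  64  79  93  97 104 118 110  89  96 101  92 110  91  65
   56  49  50  45  42]
 [ 41  40  39  41  47  53  60  70  82  93  95  98 108 112 102 113  86  62
   55  50  52  43  42]
 [ 46  41  41  43  39  41  43  45  52  61  69  80  96 106 107 108  81  60
   54  49  46  46  44]
 [ 46  44  40  41  39  41  40  40  41  45  47  54  66  77  83  87  68  56
   57  52  45  44  47]
 [ 45  46  43  41  40  39  40  40  40  40  40  40  45  49  55  60  55  53
   55  50  46  46  47]]
```

```bash
cat > m.py <<'E'
from h import *
cs=[cam("scene"),cam("top")]
B=[(495,181),(502,68),(474,-60),(503,-164)]
C=[(681,165),(662,56),(640,-61),(641,-170)]
def bm(c,b):
    H=hsv(c); sc=c is cs[0]
    sat=H[...,1]>(145 if sc else 190); o=H[...,0]<(15.5 if sc else 20)
    return [near((sat&o).astype(float),c,[*b,25],22),near((sat&~o&(H[...,0]<35)).astype(float),c,[*b,25],22)]
for i,b in enumerate(B):
    ms=[bm(c,b) for c in cs]
    print("block",i,[int(m.sum()) for q in ms for m in q],*[np.round(v,3) for v in fit(cs,ms,[HANDLE,TONGUE],20,[*b,0])])
    for k in(0,1): print("    ",k,*[np.round(v,3) for v in fit(cs[k:k+1],ms[k:k+1],[HANDLE,TONGUE],20,[*b,0])])
c=cs[1]; im=cv2.resize(c["img"][110:215,100:345,::-1],None,fx=3.2,fy=3.2)
for i,b in enumerate(C):
    g=c["img"].min(2).astype(float)
    g=cv2.morphologyEx(np.clip((g-58)/42,0,1),cv2.MORPH_CLOSE,np.ones((3,3)))
    p,f=fit([c],[[near(g,c,[b[0]-10,b[1],114],12)]],[LABEL],24,[*b,0])
    print("cal",i,np.round(p,3),round(f,3))
    P=T(LABEL,*p,24)[[0,1,3,2]]; cv2.polylines(im,[np.int32([(px(c,X)+.5-[100,110])*3.2 for X in P])],True,(0,0,255))
    P=T(np.array([[-22,-30,0],[-22,30,0],[22,30,0],[22,-30,0.]]),*p,24); cv2.polylines(im,[np.int32([(px(c,X)+.5-[100,110])*3.2 for X in P])],True,(0,255,0))
cv2.imwrite("pics/o1.png",im)
E
python3 m.py
```

```text
block 0 [134, 95, 120, 89] [4.92996e+02 1.80682e+02 1.06000e-01] 1.081
     0 [4.92770e+02 1.78135e+02 2.58000e-01] 0.494
     1 [4.92943e+02 1.81288e+02 1.21000e-01] 0.548
block 1 [135, 110, 127, 99] [501.601  69.281  -0.527] 0.961
     0 [501.55   69.341  -0.521] 0.531
     1 [ 5.01357e+02  6.62080e+01 -4.52000e-01] 0.42
block 2 [157, 127, 116, 89] [ 4.76184e+02 -6.05360e+01 -4.08000e-01] 1.028
     0 [ 4.74138e+02 -5.78910e+01 -4.58000e-01] 0.484
     1 [ 4.76086e+02 -6.25830e+01 -3.18000e-01] 0.492
block 3 [204, 143, 129, 88] [ 5.03273e+02 -1.64061e+02  3.00000e-03] 0.975
     0 [ 5.03144e+02 -1.64022e+02 -1.00000e-03] 0.473
     1 [ 5.04638e+02 -1.65747e+02  4.80000e-02] 0.488
cal 0 [ 6.78850e+02  1.64016e+02 -2.68000e-01] 0.181
cal 1 [ 6.60258e+02  5.66230e+01 -5.00000e-03] 0.163
cal 2 [ 6.40538e+02 -5.90220e+01 -9.00000e-02] 0.148
cal 3 [ 6.38909e+02 -1.71848e+02 -6.90000e-02] 0.137
```

View pics/o1.png

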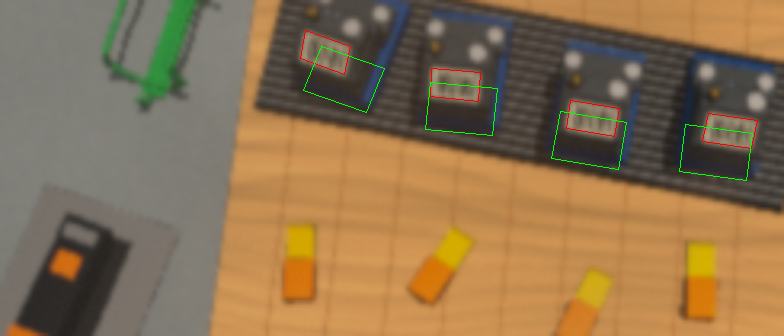

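The red label outlines sit on the labels at crop px (325,52), (455,84), (592,118) and (729,130). As a second check on yaw, I'll use the foot edges I read off the two crops.

Run:
```python
from h import *
def ray(c,u,z):
    R=np.array(c["R"]);d=R.T@np.linalg.inv(c["K"])@[u[0],u[1],1]; o=w(c,[0,0,0]); return (o+d*(z-o[2])/d[2])[:2]
cs,ct=cam("scene"),cam("top")
S=lambda p:np.array(p)/4+[200,150]
Tt=lambda p:np.array(p)/3.2+[100,110]
for n,a,b in[("c4",(150,555),(270,655)),("c3",(290,425),(415,525)),("c2",(445,325),(580,415)),("c1",(590,235),(680,325))]:
    d=ray(cs,S(b),44)-ray(cs,S(a),44); print("x",n,np.arctan2(d[1],d[0]).round(3))
for n,a,b in[("c4",(275,660),(375,580)),("c3",(415,525),(508,455)),("c2",(575,415),(655,345)),("c1",(680,325),(760,265))]:
    d=ray(cs,S(b),44)-ray(cs,S(a),44); print("y",n,(np.arctan2(d[1],d[0])-np.pi/2).round(3))
for n,a,b in[("c1",(405,0),(372,105)),("c2",(508,20),(497,125)),("c3",(642,50),(628,160)),("c4",(690,55),(680,165))]:
    d=ray(ct,Tt(a),44)-ray(ct,Tt(b),44); print("t",n,np.arctan2(d[1],d[0]).round(3))
for n,c in(("scene",cs),("top",ct)):
  for t in("label1","caliper1"):
    print(n,t,[(w(c,d["centre"]).round().tolist()) for d in env.spot_point(n,t)[:5]])
  for m in("block1",):
    print(n,[(round(d["score"],2),w(c,d["centre"]).round().tolist()) for d in env.spot_point(n,m)[:8]])
```

```text
x c4 -0.047
x c3 -0.085
x c2 -0.044
x c1 -0.336
y c4 -0.128
y c3 -0.15
y c2 -0.089
y c1 -0.152
t c1 -0.186
t c2 -0.013
t c3 -0.054
t c4 -0.028
scene label1 [[635.0, -60.0, 113.0], [670.0, 164.0, 114.0], [652.0, 54.0, 113.0], [633.0, -174.0, 114.0]]
scene caliper1 [[663.0, 58.0, 25.0], [642.0, -173.0, 26.0], [638.0, -60.0, 25.0], [680.0, 159.0, 21.0]]
scene [(0.8, [473.0, -64.0, 19.0]), (0.78, [504.0, 67.0, 23.0]), (0.75, [493.0, 182.0, 21.0]), (0.7, [256.0, 322.0, 3.0]), (0.59, [276.0, 201.0, -2.0]), (0.42, [664.0, 57.0, 25.0]), (0.34, [686.0, 0.0, 22.0])]
top label1 [[628.0, -62.0, 117.0], [649.0, 58.0, 111.0], [667.0, 164.0, 111.0], [630.0, -173.0, 117.0]]
top caliper1 [[665.0, 54.0, 25.0], [682.0, 163.0, 26.0], [641.0, -167.0, 25.0], [640.0, -61.0, 23.0]]
top [(0.81, [262.0, 326.0, 2.0]), (0.79, [275.0, 203.0, -3.0]), (0.73, [499.0, -166.0, 19.0]), (0.67, [501.0, 65.0, 17.0]), (0.56, [495.0, 182.0, 17.0]), (0.46, [475.0, -58.0, 17.0])]
```

```bash
cat > p.py <<'E'
# usage: p.py x y z yaw [x y z yaw ...]  -> units per leg (turn about tool z first, then shift)
from h import *
import sys
s=env.state(); R=Ro.from_quat(s["tcp_rot"]); p=np.array(s["tool_pos"])
m=R.as_matrix(); a=np.arctan2(-m[0,1],m[1,1])
print("now",p.round(1),"yaw",round(a,3),"tilt",(m[:2,2]).round(4),"grip",round(s["grip_width"],1),round(s["gripper_force"],1),"F",np.round(s["ft_force"],1),"t",round(s["t"],1))
v=list(map(float,sys.argv[1:]))
for i in range(0,len(v),4):
    q,b=np.array(v[i:i+3]),v[i+3]
    t=-(b-a); d=q-p; c_,s_=np.cos(b),np.sin(b)
    u=np.array([-(c_*d[0]+s_*d[1]),-s_*d[0]+c_*d[1],-d[2]])/20
    print("turn",round(np.degrees(t)/6,2),"shift",u.round(2)); p,a=q,b
E
python3 p.py 493.5 181 130 0.11 493.5 181 48 0.11
```

```text
now [187.7 648.4 256.3] yaw -0.282 tilt [-0. -0.] grip 85.5 0.0 F [-0.1 -0.3 -0. ] t 2.0
turn -3.74 shift [-12.63 -24.91   6.31]
turn -0.0 shift [-0.   0.   4.1]
```

```bash
python3 -m creep '[[[0,0,0],[0,0,-0.935],0.2],[[0,0,0],[0,0,-0.935],0.2],[[0,0,0],[0,0,-0.935],0.2],[[0,0,0],[0,0,-0.935],0.2],[[-0.505,-0.996,0.252],[0,0,0],0.2],[[-0.505,-0.996,0.252],[0,0,0],0.2],[[-0.505,-0.996,0.252],[0,0,0],0.2],[[-0.505,-0.996,0.252],[0,0,0],0.2],[[-0.505,-0.996,0.252],[0,0,0],0.2],[[-0.505,-0.996,0.252],[0,0,0],0.2],[[-0.505,-0.996,0.252],[0,0,0],0.2],[[-0.505,-0.996,0.252],[0,0,0],0.2],[[-0.505,-0.996,0.252],[0,0,0],0.2],[[-0.505,-0.996,0.252],[0,0,0],0.2],[[-0.505,-0.996,0.252],[0,0,0],0.2],[[-0.505,-0.996,0.252],[0,0,0],0.2],[[-0.505,-0.996,0.252],[0,0,0],0.2],[[-0.505,-0.996,0.252],[0,0,0],0.2],[[-0.505,-0.996,0.252],[0,0,0],0.2],[[-0.505,-0.996,0.252],[0,0,0],0.2]]'
python3 -m creep '[[[-0.505,-0.996,0.252],[0,0,0],0.2],[[-0.505,-0.996,0.252],[0,0,0],0.2],[[-0.505,-0.996,0.252],[0,0,0],0.2],[[-0.505,-0.996,0.252],[0,0,0],0.2],[[-0.505,-0.996,0.252],[0,0,0],0.2],[[-0.505,-0.996,0.252],[0,0,0],0.2],[[-0.505,-0.996,0.252],[0,0,0],0.2],[[-0.505,-0.996,0.252],[0,0,0],0.2],[[-0.505,-0.996,0.252],[0,0,0],0.2],[[0,0,0],[0,0,0],0.2],[[0,0,0],[0,0,0],0.2]]'
python3 p.py 493.5 181 48 0.11
```

```text
t: 3.67
tool_pos: [383.7, 348.3, 175.6]
tcp_rot: [-0.055, 0.998, 0.0, 0.0]
ft_force: [-0.3, 0.4, -0.3]
grip_width: 51.0
gripper_force: 0.0
t: 4.58
tool_pos: [493.5, 180.3, 130.1]
tcp_rot: [-0.054, 0.999, -0.0, -0.0]
ft_force: [-0.2, -0.2, -0.0]
grip_width: 51.2
gripper_force: 0.0
now [493.5 180.3 130.1] yaw 0.108 tilt [-0.0006 -0.0001] grip 51.2 0.0 F [-0.2 -0.2 -0. ] t 4.6
turn -0.02 shift [-0.    0.03  4.1 ]
```

```bash
python3 -m creep '[[[0,0.03,0.9],[0,0,0],0.2],[[0,0,0.9],[0,0,0],0.2],[[0,0,0.8],[0,0,0],0.2],[[0,0,0.8],[0,0,0],0.2],[[0,0,0.5],[0,0,0],0.2],[[0,0,0.2],[0,0,0],0.2],[[0,0,0],[0,0,0],-1],[[0,0,0],[0,0,0],-1],[[0,0,0],[0,0,0],-1],[[0,0,0],[0,0,0],-1],[[0,0,0],[0,0,0],-1],[[0,0,0],[0,0,0],-1]]' 60
python3 p.py
python3 -m creep '[[[0,0,-0.7],[0,0,0],-1],[[0,0,-1],[0,0,0],-1],[[0,0,-1],[0,0,0],-1],[[0,0,-0.1],[0,0,0],-1],[[0,0,0],[0,0,0],-1]]'
python3 - <<'E'
import numpy as np
from h import *
C=[(681,163.7,-.25),(662,56.3,-.03),(640,-60.3,-.085),(641,-171,-.06)]
for c in C:
    print([ (round(c[0]+x*np.cos(c[2]),1),round(c[1]+x*np.sin(c[2]),1)) for x in(-90,-40,-130.7)],c[2])
for n in("scene","top"):
    c=cam(n); print([(round(d["score"],2),w(c,d["centre"]).round().tolist()) for d in env.spot_point(n,"block1")[:8]])
    if n=="scene": save(c,"g1.png",(240,110,400,230),4)
E
python3 p.py 593.8 186 106 -0.25 642.2 173.6 106 -0.25
```

```text
t: 5.58
tool_pos: [493.7, 181.9, 49.4]
tcp_rot: [-0.055, 0.998, 0.0, 0.001]
ft_force: [-1.6, 1.1, 6.9]
grip_width: 24.7
gripper_force: 59.3
now [493.7 181.9  49.4] yaw 0.11 tilt [0.0014 0.0007] grip 24.7 59.3 F [-1.6  1.1  6.9] t 5.6
t: 6.0
tool_pos: [493.9, 181.8, 105.8]
tcp_rot: [-0.055, 0.998, 0.0, 0.001]
ft_force: [-0.2, 0.2, -0.0]
grip_width: 24.4
gripper_force: 58.6
[(np.float64(593.8), np.float64(186.0)), (np.float64(642.2), np.float64(173.6)), (np.float64(554.4), np.float64(196.0))] -0.25
[(np.float64(572.0), np.float64(59.0)), (np.float64(622.0), np.float64(57.5)), (np.float64(531.4), np.float64(60.2))] -0.03
[(np.float64(550.3), np.float64(-52.7)), (np.float64(600.1), np.float64(-56.9)), (np.float64(509.8), np.float64(-49.2))] -0.085
[(np.float64(551.2), np.float64(-165.6)), (np.float64(601.1), np.float64(-168.6)), (np.float64(510.5), np.float64(-163.2))] -0.06
[(0.86, [474.0, -63.0, 19.0]), (0.65, [634.0, -56.0, 112.0]), (0.6, [504.0, 66.0, 22.0]), (0.6, [278.0, 201.0, 1.0]), (0.55, [506.0, -162.0, 19.0]), (0.52, [257.0, 324.0, -1.0]), (0.49, [493.0, 183.0, 76.0])]
[(0.73, [498.0, -170.0, 15.0]), (0.55, [475.0, -60.0, 19.0]), (0.52, [495.0, 185.0, 69.0]), (0.52, [261.0, 321.0, 1.0])]
now [492.8 181.5 103.3] yaw 0.11 tilt [-0.0013 -0.0004] grip 24.6 58.6 F [ 0.3 -0.5 -0.7] t 6.2
turn 3.44 shift [-4.84  1.47 -0.14]
turn -0.0 shift [-2.5 -0.  -0. ]
```

View pics/g1.png

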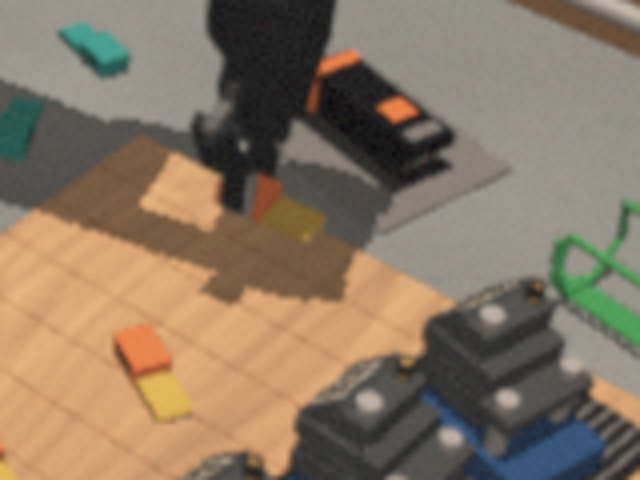

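Block 1 is in the jaws: orange handle at crop px (262,198), yellow tongue at (295,220). Next I'll move to the pre-insertion pose.

```bash
python3 -m creep '[[[0,0,-0.1],[0,0,0.86],-1],[[0,0,0],[0,0,0.86],-1],[[0,0,0],[0,0,0.86],-1],[[0,0,0],[0,0,0.86],-1],[[-0.8,0.245,0],[0,0,0],-1],[[-0.8,0.245,0],[0,0,0],-1],[[-0.8,0.245,0],[0,0,0],-1],[[-0.8,0.245,0],[0,0,0],-1],[[-0.8,0.245,0],[0,0,0],-1],[[-0.8,0.245,0],[0,0,0],-1],[[0,0,0],[0,0,0],-1],[[0,0,0],[0,0,0],-1]]'
python3 - <<'E'
from h import *
for n in("scene","top"):
    c=cam(n); print([(round(d["score"],2),w(c,d["centre"]).round().tolist()) for d in env.spot_point(n,"block1")[:8]])
    if n=="top": save(c,"i1.png",(150,90,300,210),5)
E
python3 p.py 593.8 186 105.4 -0.25 642.2 173.6 105.4 -0.25
```

```text
t: 7.2
tool_pos: [593.5, 186.2, 105.0]
tcp_rot: [0.125, 0.992, -0.0, -0.001]
ft_force: [-0.2, -0.0, -0.3]
grip_width: 24.7
gripper_force: 58.6
[(0.73, [472.0, -63.0, 19.0]), (0.72, [506.0, -161.0, 21.0]), (0.63, [592.0, 185.0, 78.0]), (0.54, [502.0, 66.0, 22.0]), (0.51, [278.0, 203.0, -1.0]), (0.46, [260.0, 321.0, 3.0])]
[(0.78, [503.0, 67.0, 18.0]), (0.75, [474.0, -58.0, 22.0]), (0.73, [640.0, -171.0, 27.0])]
now [592.9 186.3 106.1] yaw -0.25 tilt [-0.0004 -0.0001] grip 24.6 58.6 F [ 0.7 -0.9  0. ] t 7.4
turn -0.0 shift [-0.05 -0.    0.03]
turn -0.0 shift [-2.5 -0.  -0. ]
```

View pics/i1.png

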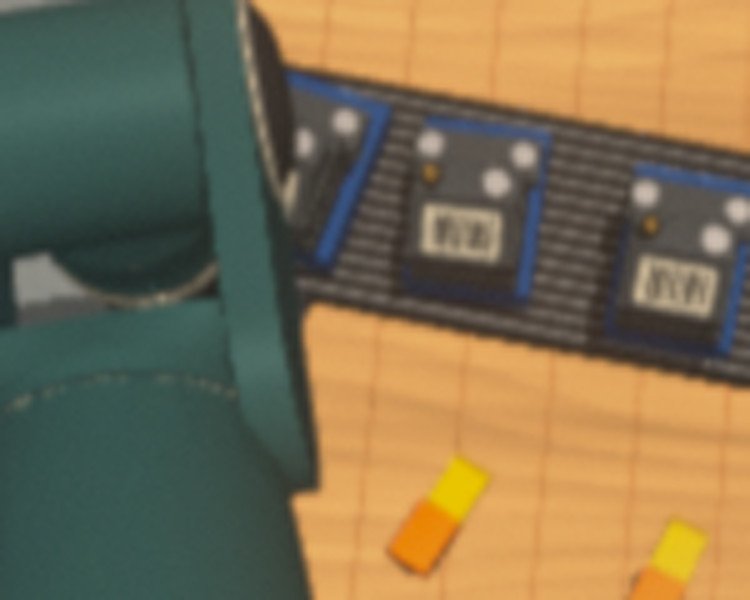

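The arm blocks the top view here, so I'll push in slowly and watch the force.

```bash
python3 -m creep '[[[-0.2,0,0],[0,0,0],-1],[[-0.2,0,0],[0,0,0],-1],[[-0.2,0,0],[0,0,0],-1],[[-0.2,0,0],[0,0,0],-1],[[-0.2,0,0],[0,0,0],-1],[[-0.2,0,0],[0,0,0],-1],[[-0.2,0,0],[0,0,0],-1]]'
python3 -m creep '[[[-0.2,0,0],[0,0,0],-1],[[-0.2,0,0],[0,0,0],-1],[[-0.2,0,0],[0,0,0],-1],[[-0.1,0,0],[0,0,0],-1],[[-0.1,0,0],[0,0,0],-1]]'
python3 p.py 593.8 186 105.4 -0.25 642.2 173.6 105.4 -0.25
```

```text
t: 7.98
tool_pos: [621.1, 179.3, 106.2]
tcp_rot: [0.125, 0.992, -0.0, -0.0]
ft_force: [0.2, -0.5, -0.4]
grip_width: 24.5
gripper_force: 58.6
t: 8.4
tool_pos: [636.4, 175.4, 106.2]
tcp_rot: [0.125, 0.992, -0.0, -0.0]
ft_force: [0.8, -0.1, -0.1]
grip_width: 24.4
gripper_force: 65.4
now [636.4 175.4 106.2] yaw -0.25 tilt [-0.0001 -0.    ] grip 24.4 65.4 F [ 0.8 -0.1 -0.1] t 8.4
turn -0.0 shift [ 2.2  -0.01  0.04]
turn -0.0 shift [-2.5 -0.  -0. ]
```

No resistance so far; I'll keep going in small steps.

```bash
for i in 1 2 3 4; do python3 -m creep '[[[-0.1,0,0],[0,0,0],-1],[[0,0,0],[0,0,0],-1]]' | grep -E 'pos|force'; done
```

```text
tool_pos: [638.3, 174.9, 106.2]
ft_force: [0.3, 0.4, -0.5]
gripper_force: 64.3
tool_pos: [640.2, 174.4, 106.3]
ft_force: [0.3, -0.7, 0.5]
gripper_force: 64.3
tool_pos: [641.4, 174.3, 106.2]
ft_force: [-6.0, 2.8, 2.2]
gripper_force: 64.7
tool_pos: [642.8, 174.1, 106.2]
ft_force: [-13.0, 4.0, 5.0]
gripper_force: 65.0
```

Contact at TCP x≈641, the depth predicted for home. I'll release, lift, and move over the next block while checking.

```bash
python3 -m creep '[[[0.1,0,0],[0,0,0],-1],[[0,0,0],[0,0,0],0],[[0,0,0],[0,0,0],0],[[0,0,0],[0,0,0],0],[[0,0,0],[0,0,0],0],[[0,0,-0.6],[0,0,0],0],[[0,0,-1],[0,0,0],0],[[0,0,-1],[0,0,0],0],[[0.9,0,-0.4],[0,0,0],0.2],[[1,0,0],[0,0,0],0.2],[[1,0,0],[0,0,0],0.2],[[1,0,0],[0,0,0],0.2]]'
python3 - <<'E'
from h import *
for n in("scene","top"):
    c=cam(n); print([(round(d["score"],2),w(c,d["centre"]).round().tolist()) for d in env.spot_point(n,"block1")[:8]])
E
python3 p.py 501.5 67.5 120 -0.49 501.5 67.5 50.5 -0.49
```

```text
t: 10.07
tool_pos: [565.8, 193.4, 167.5]
tcp_rot: [0.125, 0.992, 0.0, 0.0]
ft_force: [0.7, 0.5, 0.6]
grip_width: 51.3
gripper_force: 0.0
[(0.73, [276.0, 201.0, -1.0]), (0.67, [503.0, -161.0, 21.0]), (0.66, [258.0, 323.0, 0.0]), (0.57, [503.0, 67.0, 20.0]), (0.55, [475.0, -63.0, 18.0]), (0.51, [642.0, 175.0, 75.0])]
[(0.77, [502.0, 67.0, 18.0]), (0.59, [502.0, -168.0, 15.0]), (0.56, [644.0, 177.0, 71.0]), (0.5, [473.0, -60.0, 19.0]), (0.4, [261.0, 324.0, 2.0]), (0.27, [501.0, -390.0, 1.0])]
now [566.6 193.4 167.5] yaw -0.25 tilt [0.0015 0.0003] grip 51.3 0.0 F [-0.4 -0.2 -1. ] t 10.3
turn 2.29 shift [-0.09 -7.09  2.37]
turn -0.0 shift [-0.    0.    3.48]
```

```bash
python3 -m creep '[[[0,0,0],[0,0,0.763],0.2],[[0,0,0],[0,0,0.763],0.2],[[0,0,0],[0,0,0.763],0.2],[[-0.01,-0.886,0.296],[0,0,0],0.2],[[-0.01,-0.886,0.296],[0,0,0],0.2],[[-0.01,-0.886,0.296],[0,0,0],0.2],[[-0.01,-0.886,0.296],[0,0,0],0.2],[[-0.01,-0.886,0.296],[0,0,0],0.2],[[-0.01,-0.886,0.296],[0,0,0],0.2],[[-0.01,-0.886,0.296],[0,0,0],0.2],[[-0.01,-0.886,0.296],[0,0,0],0.2],[[0,0,0],[0,0,0],0.2],[[0,0,0.9],[0,0,0],0.2],[[0,0,0.9],[0,0,0],0.2],[[0,0,0.8],[0,0,0],0.2],[[0,0,0.6],[0,0,0],0.2],[[0,0,0.28],[0,0,0],0.2],[[0,0,0],[0,0,0],0.2]]'
python3 -m creep '[[[0,0,0],[0,0,0],-1],[[0,0,0],[0,0,0],-1],[[0,0,0],[0,0,0],-1],[[0,0,0],[0,0,0],-1],[[0,0,0],[0,0,0],-1],[[0,0,0],[0,0,0],-1]]'
python3 -m creep '[[[0,0,-0.8],[0,0,0],-1],[[0,0,-1],[0,0,0],-1],[[0,0,-1],[0,0,0],-1],[[0,0,0],[0,0,0],-1],[[0,0,0],[0,0,0],-1]]'
python3 - <<'E'
from h import *
for n in("scene","top"):
    c=cam(n); print([(round(d["score"],2),w(c,d["centre"]).round().tolist()) for d in env.spot_point(n,"block1")[:8]])
E
python3 p.py 572 59 106.5 -0.03 622 57.5 106.5 -0.03
```

```text
t: 11.77
tool_pos: [501.0, 67.4, 48.4]
tcp_rot: [0.243, 0.97, -0.0, -0.001]
ft_force: [-0.3, 0.3, -0.4]
grip_width: 50.5
gripper_force: 0.0
t: 12.27
tool_pos: [501.8, 67.6, 50.7]
tcp_rot: [0.243, 0.97, 0.0, 0.001]
ft_force: [-0.0, 0.1, 6.5]
grip_width: 24.7
gripper_force: 59.7
t: 12.68
tool_pos: [501.7, 67.6, 106.8]
tcp_rot: [0.243, 0.97, 0.0, 0.001]
ft_force: [0.3, -0.2, 0.1]
grip_width: 24.4
gripper_force: 59.0
[(0.76, [502.0, 66.0, 78.0]), (0.75, [506.0, -165.0, 21.0]), (0.67, [642.0, 177.0, 77.0]), (0.63, [275.0, 200.0, 2.0]), (0.54, [476.0, -63.0, 19.0]), (0.42, [261.0, 323.0, -0.0])]
[(0.69, [501.0, -166.0, 16.0]), (0.63, [474.0, -59.0, 19.0]), (0.58, [261.0, 322.0, 1.0]), (0.5, [276.0, 203.0, -0.0]), (0.38, [644.0, 177.0, 67.0])]
now [500.7  67.4 104.5] yaw -0.49 tilt [-0.0012 -0.0001] grip 24.0 59.0 F [ 0.7  0.  -0.9] t 12.9
turn -4.39 shift [-3.58 -0.31 -0.1 ]
turn -0.0 shift [-2.5  0.  -0. ]
```

```bash
python3 -m creep '[[[0,0,-0.08],[0,0,-0.878],-1],[[0,0,0],[0,0,-0.878],-1],[[0,0,0],[0,0,-0.878],-1],[[0,0,0],[0,0,-0.878],-1],[[0,0,0],[0,0,-0.878],-1],[[-0.895,-0.078,0],[0,0,0],-1],[[-0.895,-0.078,0],[0,0,0],-1],[[-0.895,-0.078,0],[0,0,0],-1],[[-0.895,-0.078,0],[0,0,0],-1],[[0,0,0],[0,0,0],-1],[[0,0,0],[0,0,0],-1]]'
python3 p.py 572 59 106 -0.03 622 57.5 106 -0.03
python3 - <<'E'
from h import *
for n in("scene",):
    c=cam(n); print([(round(d["score"],2),w(c,d["centre"]).round().tolist()) for d in env.spot_point(n,"block1")[:8]])
E
```

```text
t: 13.8
tool_pos: [572.4, 58.9, 105.8]
tcp_rot: [0.015, 1.0, -0.0, -0.001]
ft_force: [-0.8, 0.6, -0.2]
grip_width: 24.4
gripper_force: 59.0
now [572.4  58.9 105.8] yaw -0.031 tilt [-0.0019 -0.0001] grip 24.4 59.0 F [-0.8  0.6 -0.2] t 13.8
turn -0.01 shift [ 0.02  0.   -0.01]
turn -0.0 shift [-2.5  0.  -0. ]
[(0.79, [506.0, -163.0, 22.0]), (0.63, [476.0, -64.0, 18.0]), (0.61, [259.0, 325.0, -0.0]), (0.6, [575.0, 55.0, 77.0]), (0.48, [276.0, 201.0, 1.0])]
```

```bash
python3 -m creep '[[[-0.2,0,0],[0,0,0],-1],[[-0.2,0,0],[0,0,0],-1],[[-0.2,0,0],[0,0,0],-1],[[-0.2,0,0],[0,0,0],-1],[[-0.2,0,0],[0,0,0],-1],[[-0.2,0,0],[0,0,0],-1],[[-0.2,0,0],[0,0,0],-1]]' | grep -E 'pos|force'
python3 -m creep '[[[-0.2,0,0],[0,0,0],-1],[[-0.2,0,0],[0,0,0],-1],[[-0.2,0,0],[0,0,0],-1],[[-0.1,0,0],[0,0,0],-1],[[-0.1,0,0],[0,0,0],-1]]'| grep -E 'pos|force'
for i in 1 2 3; do python3 -m creep '[[[-0.1,0,0],[0,0,0],-1],[[0,0,0],[0,0,0],-1]]' | grep -E 'pos|force'; done
```

```text
tool_pos: [600.9, 58.2, 106.9]
ft_force: [-1.0, -0.1, -1.2]
gripper_force: 59.0
tool_pos: [616.7, 57.7, 106.9]
ft_force: [-0.3, -0.1, 0.5]
gripper_force: 59.0
tool_pos: [618.7, 57.6, 106.9]
ft_force: [-0.0, 0.2, 0.8]
gripper_force: 59.0
tool_pos: [620.4, 57.6, 106.9]
ft_force: [-1.6, 0.6, -0.2]
gripper_force: 59.0
tool_pos: [621.5, 57.6, 106.8]
ft_force: [-12.2, -0.4, 4.4]
gripper_force: 59.6
```

```bash
python3 -m creep '[[[0.05,0,0],[0,0,0],-1],[[0,0,0],[0,0,0],0],[[0,0,0],[0,0,0],0],[[0,0,0],[0,0,0],0],[[0,0,0],[0,0,0],0],[[0,0,-0.6],[0,0,0],0],[[0,0,-1],[0,0,0],0],[[0,0,-1],[0,0,0],0],[[0.9,0,-0.4],[0,0,0],0.2],[[1,0,0],[0,0,0],0.2],[[1,0,0],[0,0,0],0.2],[[1,0,0],[0,0,0],0.2],[[0,0,0],[0,0,0],0.2]]'
python3 - <<'E'
from h import *
for n in("scene","top"):
    c=cam(n); print([(round(d["score"],2),w(c,d["centre"]).round().tolist()) for d in env.spot_point(n,"block1")[:8]])
E
python3 p.py 475 -61 120 -0.37 475 -61 52 -0.37
```

```text
t: 16.48
tool_pos: [541.4, 60.1, 168.2]
tcp_rot: [0.015, 1.0, 0.0, 0.0]
ft_force: [0.3, -1.6, -0.2]
grip_width: 51.2
gripper_force: 0.0
[(0.86, [505.0, -163.0, 20.0]), (0.72, [474.0, -66.0, 20.0]), (0.71, [276.0, 204.0, -1.0]), (0.67, [257.0, 326.0, 0.0]), (0.62, [624.0, 56.0, 78.0]), (0.57, [644.0, 172.0, 73.0])]
[(0.59, [502.0, -167.0, 16.0]), (0.52, [472.0, -60.0, 19.0]), (0.49, [264.0, 327.0, 2.0]), (0.46, [278.0, 197.0, 1.0])]
now [544.1  59.9 167.6] yaw -0.03 tilt [0.0009 0.    ] grip 51.2 0.0 F [-0.3 -0.5  0. ] t 16.7
turn 3.24 shift [ 1.04 -6.89  2.38]
turn -0.0 shift [-0.   0.   3.4]
```

```bash
python3 -m creep '[[[0,0,0],[0,0,0.81],0.2],[[0,0,0],[0,0,0.81],0.2],[[0,0,0],[0,0,0.81],0.2],[[0,0,0],[0,0,0.81],0.2],[[0.13,-0.861,0.297],[0,0,0],0.2],[[0.13,-0.861,0.297],[0,0,0],0.2],[[0.13,-0.861,0.297],[0,0,0],0.2],[[0.13,-0.861,0.297],[0,0,0],0.2],[[0.13,-0.861,0.297],[0,0,0],0.2],[[0.13,-0.861,0.297],[0,0,0],0.2],[[0.13,-0.861,0.297],[0,0,0],0.2],[[0.13,-0.861,0.297],[0,0,0],0.2],[[0,0,0],[0,0,0],0.2],[[0,0,0.9],[0,0,0],0.2],[[0,0,0.9],[0,0,0],0.2],[[0,0,0.8],[0,0,0],0.2],[[0,0,0.6],[0,0,0],0.2],[[0,0,0.2],[0,0,0],0.2],[[0,0,0],[0,0,0],0.2]]'
python3 -m creep '[[[0,0,0],[0,0,0],-1],[[0,0,0],[0,0,0],-1],[[0,0,0],[0,0,0],-1],[[0,0,0],[0,0,0],-1],[[0,0,0],[0,0,0],-1],[[0,0,0],[0,0,0],-1]]'
python3 -m creep '[[[0,0,-0.8],[0,0,0],-1],[[0,0,-1],[0,0,0],-1],[[0,0,-0.9],[0,0,0],-1],[[0,0,0],[0,0,0],-1],[[0,0,0],[0,0,0],-1],[[0,0,0],[0,0,0],-1]]'
python3 - <<'E'
from h import *
for n in("scene","top"):
    c=cam(n); print([(round(d["score"],2),w(c,d["centre"]).round().tolist()) for d in env.spot_point(n,"block1")[:8]])
E
python3 p.py 550.3 -52.7 106.5 -0.085 600.1 -56.9 106.5 -0.085
```

```text
t: 18.27
tool_pos: [474.3, -60.8, 50.7]
tcp_rot: [0.184, 0.983, 0.0, -0.001]
ft_force: [-0.2, -0.8, -0.4]
grip_width: 51.1
gripper_force: 0.0
t: 18.77
tool_pos: [475.0, -61.1, 52.7]
tcp_rot: [0.184, 0.983, 0.0, 0.001]
ft_force: [-0.2, -0.6, 6.7]
grip_width: 23.9
gripper_force: 59.6
t: 19.27
tool_pos: [474.1, -61.0, 105.1]
tcp_rot: [0.184, 0.983, -0.0, -0.0]
ft_force: [-0.5, 0.3, -0.1]
grip_width: 24.7
gripper_force: 59.0
[(0.9, [505.0, -165.0, 24.0]), (0.65, [260.0, 323.0, 0.0]), (0.64, [623.0, 58.0, 75.0]), (0.55, [474.0, -62.0, 70.0]), (0.54, [643.0, 176.0, 79.0]), (0.32, [653.0, 56.0, 115.0])]
[(0.78, [276.0, 198.0, -3.0]), (0.73, [645.0, 176.0, 66.0]), (0.61, [260.0, 324.0, 2.0]), (0.53, [622.0, 58.0, 72.0]), (0.47, [502.0, -167.0, 15.0])]
now [474.  -60.9 104.7] yaw -0.37 tilt [-0.0011  0.0002] grip 24.2 59.0 F [ 0.1 -0.4 -1.1] t 19.5
turn -2.72 shift [-3.77  0.73 -0.09]
turn -0.0 shift [-2.5  0.  -0. ]
```

```bash
python3 -m creep '[[[0,0,-0.1],[0,0,-0.68],-1],[[0,0,0],[0,0,-0.68],-1],[[0,0,0],[0,0,-0.68],-1],[[0,0,0],[0,0,-0.68],-1],[[-0.75,0.146,0],[0,0,0],-1],[[-0.75,0.146,0],[0,0,0],-1],[[-0.75,0.146,0],[0,0,0],-1],[[-0.75,0.146,0],[0,0,0],-1],[[-0.75,0.146,0],[0,0,0],-1],[[0,0,0],[0,0,0],-1],[[0,0,0],[0,0,0],-1],[[0,0,0],[0,0,0],-1],[[0,0,0],[0,0,0],-1]]'
python3 p.py 550.3 -52.7 107.3 -0.085 600.1 -56.9 107.3 -0.085
python3 - <<'E'
from h import *
for n in("scene","top"):
    c=cam(n); print([(round(d["score"],2),w(c,d["centre"]).round().tolist()) for d in env.spot_point(n,"block1")[:8]])
E
```

```text
t: 20.55
tool_pos: [549.7, -52.9, 107.2]
tcp_rot: [0.042, 0.999, 0.0, -0.0]
ft_force: [0.2, -0.2, -0.3]
grip_width: 24.3
gripper_force: 59.0
now [549.7 -52.9 107.2] yaw -0.085 tilt [-0.0004  0.    ] grip 24.3 59.0 F [ 0.2 -0.2 -0.3] t 20.6
turn 0.0 shift [-0.03  0.01 -0.  ]
turn -0.0 shift [-2.5  0.  -0. ]
[(0.72, [652.0, 54.0, 110.0]), (0.68, [622.0, 58.0, 73.0]), (0.64, [508.0, -163.0, 22.0]), (0.6, [547.0, -54.0, 73.0]), (0.52, [639.0, 175.0, 73.0])]
[(0.67, [275.0, 202.0, -1.0]), (0.61, [262.0, 324.0, 3.0]), (0.5, [643.0, 174.0, 70.0]), (0.45, [549.0, -47.0, 74.0]), (0.45, [618.0, 59.0, 72.0])]
```

```bash
python3 -m creep '[[[-0.2,0,0],[0,0,0],-1],[[-0.2,0,0],[0,0,0],-1],[[-0.2,0,0],[0,0,0],-1],[[-0.2,0,0],[0,0,0],-1],[[-0.2,0,0],[0,0,0],-1],[[-0.2,0,0],[0,0,0],-1],[[-0.2,0,0],[0,0,0],-1]]' | grep -E 'pos|force'
python3 -m creep '[[[-0.2,0,0],[0,0,0],-1],[[-0.2,0,0],[0,0,0],-1],[[-0.2,0,0],[0,0,0],-1],[[-0.1,0,0],[0,0,0],-1],[[-0.1,0,0],[0,0,0],-1]]'| grep -E 'pos|force'
for i in 1 2 3; do python3 -m creep '[[[-0.1,0,0],[0,0,0],-1],[[0,0,0],[0,0,0],-1]]' | grep -E 'pos|force'; done
```

```text
tool_pos: [578.6, -55.2, 107.4]
ft_force: [-0.2, 0.0, -0.5]
gripper_force: 59.0
tool_pos: [594.4, -56.6, 107.4]
ft_force: [-0.8, 0.0, 0.2]
gripper_force: 59.0
tool_pos: [596.3, -56.7, 107.4]
ft_force: [0.6, -0.3, -0.4]
gripper_force: 59.0
tool_pos: [598.2, -56.9, 107.4]
ft_force: [0.4, -0.3, -0.4]
gripper_force: 59.0
tool_pos: [600.3, -57.1, 107.4]
ft_force: [0.2, 0.1, -0.2]
gripper_force: 59.0
```

```bash
for i in 1 2 ; do python3 -m creep '[[[-0.1,0,0],[0,0,0],-1],[[0,0,0],[0,0,0],-1]]' | grep -E 'pos|force'; done
```

```text
tool_pos: [601.2, -57.2, 107.2]
ft_force: [-9.4, 1.2, 3.0]
gripper_force: 59.4
tool_pos: [602.9, -57.5, 107.1]
ft_force: [-13.8, 0.4, 4.4]
gripper_force: 59.5
```

```bash
python3 -m creep '[[[0.1,0,0],[0,0,0],-1],[[0,0,0],[0,0,0],0],[[0,0,0],[0,0,0],0],[[0,0,0],[0,0,0],0],[[0,0,0],[0,0,0],0],[[0,0,-0.6],[0,0,0],0],[[0,0,-1],[0,0,0],0],[[0,0,-1],[0,0,0],0],[[0.9,0,-0.4],[0,0,0],0.2],[[1,0,0],[0,0,0],0.2],[[1,0,0],[0,0,0],0.2],[[1,0,0],[0,0,0],0.2],[[0,0,0],[0,0,0],0.2],[[0,0,0],[0,0,0],0.2]]'
python3 - <<'E'
from h import *
for n in("scene","top"):
    c=cam(n); print([(round(d["score"],2),w(c,d["centre"]).round().tolist()) for d in env.spot_point(n,"block1")[:8]])
E
python3 p.py 503.5 -165 120 0.02 503.5 -165 52 0.02
```

```text
t: 23.75
tool_pos: [524.3, -50.6, 168.8]
tcp_rot: [0.042, 0.999, -0.0, 0.001]
ft_force: [0.6, 0.2, 0.0]
grip_width: 51.1
gripper_force: 0.0
[(0.61, [506.0, -163.0, 19.0]), (0.58, [643.0, 174.0, 75.0]), (0.5, [602.0, -58.0, 74.0]), (0.5, [623.0, 59.0, 74.0])]
[(0.61, [260.0, 322.0, 3.0]), (0.54, [277.0, 199.0, 2.0]), (0.46, [503.0, -169.0, 18.0]), (0.46, [620.0, 57.0, 74.0]), (0.44, [642.0, 176.0, 71.0])]
now [525.  -50.7 167.6] yaw -0.085 tilt [0.0001 0.    ] grip 51.2 0.0 F [-0.6  0.5  0.6] t 23.9
turn -1.0 shift [ 1.19 -5.69  2.38]
turn -0.0 shift [-0.   0.   3.4]
```

```bash
python3 -m creep '[[[0,0,0],[0,0,-0.5],0.2],[[0,0,0],[0,0,-0.5],0.2],[[0.17,-0.813,0.34],[0,0,0],0.2],[[0.17,-0.813,0.34],[0,0,0],0.2],[[0.17,-0.813,0.34],[0,0,0],0.2],[[0.17,-0.813,0.34],[0,0,0],0.2],[[0.17,-0.813,0.34],[0,0,0],0.2],[[0.17,-0.813,0.34],[0,0,0],0.2],[[0.17,-0.813,0.34],[0,0,0],0.2],[[0,0,0],[0,0,0],0.2],[[0,0,0.9],[0,0,0],0.2],[[0,0,0.9],[0,0,0],0.2],[[0,0,0.8],[0,0,0],0.2],[[0,0,0.6],[0,0,0],0.2],[[0,0,0.2],[0,0,0],0.2],[[0,0,0],[0,0,0],0.2]]'
python3 -m creep '[[[0,0,0],[0,0,0],-1],[[0,0,0],[0,0,0],-1],[[0,0,0],[0,0,0],-1],[[0,0,0],[0,0,0],-1],[[0,0,0],[0,0,0],-1],[[0,0,0],[0,0,0],-1]]'
python3 -m creep '[[[0,0,-0.8],[0,0,0],-1],[[0,0,-1],[0,0,0],-1],[[0,0,-0.95],[0,0,0],-1],[[0,0,0],[0,0,0],-1],[[0,0,0],[0,0,0],-1],[[0,0,0],[0,0,0],-1]]'
python3 - <<'E'
from h import *
for n in("scene","top"):
    c=cam(n); print([(round(d["score"],2),w(c,d["centre"]).round().tolist()) for d in env.spot_point(n,"block1")[:8]])
E
python3 p.py 551.2 -165.6 107.4 -0.06 601.1 -168.6 107.4 -0.06
```

```text
t: 25.28
tool_pos: [502.7, -164.6, 51.0]
tcp_rot: [-0.01, 1.0, 0.0, -0.001]
ft_force: [-0.6, -0.1, -1.1]
grip_width: 51.3
gripper_force: 0.0
t: 25.78
tool_pos: [503.5, -165.1, 53.2]
tcp_rot: [-0.01, 1.0, -0.0, 0.001]
ft_force: [0.4, 0.8, 5.7]
grip_width: 24.1
gripper_force: 59.7
t: 26.28
tool_pos: [502.7, -164.8, 106.5]
tcp_rot: [-0.01, 1.0, 0.0, -0.0]
ft_force: [-0.1, 0.5, -1.4]
grip_width: 24.1
gripper_force: 59.0
[(0.77, [508.0, -163.0, 74.0]), (0.68, [670.0, 165.0, 115.0]), (0.64, [604.0, -60.0, 71.0]), (0.46, [275.0, 202.0, 1.0]), (0.46, [641.0, -171.0, 28.0]), (0.44, [259.0, 323.0, 1.0]), (0.44, [516.0, 369.0, 17.0]), (0.43, [623.0, 59.0, 75.0])]
[(0.75, [277.0, 202.0, 3.0]), (0.74, [258.0, 324.0, 2.0]), (0.6, [621.0, 56.0, 69.0]), (0.52, [645.0, 174.0, 68.0]), (0.51, [601.0, -54.0, 73.0])]
now [ 502.5 -164.8  106. ] yaw 0.02 tilt [-0.0011  0.0004] grip 24.1 59.0 F [0.3 0.3 0.1] t 26.5
turn 0.76 shift [-2.43  0.1  -0.07]
turn -0.0 shift [-2.5 -0.  -0. ]
```

```bash
python3 -m creep '[[[0,0,-0.07],[0,0,0.38],-1],[[0,0,0],[0,0,0.38],-1],[[-0.81,0.033,0],[0,0,0],-1],[[-0.81,0.033,0],[0,0,0],-1],[[-0.81,0.033,0],[0,0,0],-1],[[0,0,0],[0,0,0],-1],[[0,0,0],[0,0,0],-1],[[0,0,0],[0,0,0],-1]]'
python3 -m creep '[[[-0.2,0,0],[0,0,0],-1],[[-0.2,0,0],[0,0,0],-1],[[-0.2,0,0],[0,0,0],-1],[[-0.2,0,0],[0,0,0],-1],[[-0.2,0,0],[0,0,0],-1],[[-0.2,0,0],[0,0,0],-1],[[-0.2,0,0],[0,0,0],-1]]' | grep -E 'pos|force'
```

```text
t: 27.15
tool_pos: [550.9, -165.7, 107.6]
tcp_rot: [0.03, 1.0, 0.0, -0.001]
ft_force: [-0.0, 0.0, -1.6]
grip_width: 24.4
gripper_force: 58.9
tool_pos: [579.8, -167.5, 108.2]
ft_force: [-0.7, -0.4, 0.2]
gripper_force: 58.9
```

```bash
python3 -m creep '[[[-0.2,0,0],[0,0,0],-1],[[-0.2,0,0],[0,0,0],-1],[[-0.2,0,0],[0,0,0],-1],[[-0.1,0,0],[0,0,0],-1],[[-0.1,0,0],[0,0,0],-1]]'| grep -E 'pos|force'
for i in 1 2 3; do python3 -m creep '[[[-0.1,0,0],[0,0,0],-1],[[0,0,0],[0,0,0],-1]]' | grep -E 'pos|force'; done
```

```text
tool_pos: [595.6, -168.4, 108.2]
ft_force: [-0.4, -0.0, -0.5]
gripper_force: 58.9
tool_pos: [597.4, -168.5, 108.1]
ft_force: [0.3, 0.2, 0.7]
gripper_force: 58.9
tool_pos: [598.4, -168.7, 108.0]
ft_force: [-10.1, 0.8, 3.9]
gripper_force: 59.4
tool_pos: [600.2, -168.9, 108.0]
ft_force: [-13.4, -0.8, 4.7]
gripper_force: 59.5
```

```bash
python3 -m creep '[[[0.1,0,0],[0,0,0],-1],[[0,0,0],[0,0,0],0],[[0,0,0],[0,0,0],0],[[0,0,0],[0,0,0],0],[[0,0,0],[0,0,0],0],[[0,0,-0.6],[0,0,0],0],[[0,0,-1],[0,0,0],0],[[0,0,-1],[0,0,0],0],[[0.9,0,-1],[0,0,0],0.5],[[1,0,-1],[0,0,0],0.5],[[1,0.5,-1],[0,0,0],0.5],[[1,1,0],[0,0,0],0.5],[[1,1,0],[0,0,0],0.5],[[1,1,0],[0,0,0],0.5],[[1,1,0],[0,0,0],0.5],[[1,1,0],[0,0,0],0.5],[[0.5,1,0],[0,0,0],0.5],[[0.5,1,0],[0,0,0],0.5],[[0,0,0],[0,0,0],0.5],[[0,0,0],[0,0,0],0.5]]'
cat > m2.py <<'E'
from h import *
C=[(681,163.7,-.25),(662,56.3,-.03),(640,-60.3,-.085),(641,-171,-.06)]
ims=[]
for n in("scene","top"):
    c=cam(n)
    for t in("block1","scanner","window","pad","caliper1","label1"):
        print(n,t,[(round(d["score"],2),w(c,d["centre"]).round().tolist()) for d in env.spot_point(n,t)[:6 if t[0] in"bcl" else 1]])
    if n=="top": save(c,"f1.png",(60,90,360,250),2.6)
    else: save(c,"f0.png",(220,110,400,290),3.3)
E
python3 m2.py; python3 p.py
```

```text
t: 30.32
tool_pos: [430.5, -7.7, 221.4]
tcp_rot: [0.029, 1.0, -0.0, 0.001]
ft_force: [-0.6, -0.4, 0.2]
grip_width: 64.0
gripper_force: 0.0
scene block1 [(0.65, [604.0, -165.0, 75.0]), (0.64, [260.0, 324.0, -1.0]), (0.61, [276.0, 199.0, 0.0]), (0.5, [641.0, 174.0, 73.0]), (0.47, [602.0, -62.0, 73.0])]
scene scanner [(0.92, [496.0, 351.0, 5.0])]
scene window [(0.96, [546.0, 334.0, 20.0])]
scene pad [(0.57, [461.0, 384.0, 1.0])]
scene caliper1 [(0.9, [662.0, 57.0, 24.0]), (0.81, [686.0, 162.0, 22.0]), (0.61, [640.0, -61.0, 24.0]), (0.58, [641.0, -172.0, 24.0])]
scene label1 [(0.92, [652.0, 53.0, 114.0]), (0.77, [636.0, -58.0, 113.0]), (0.68, [636.0, -173.0, 111.0]), (0.66, [669.0, 164.0, 113.0])]
top block1 [(0.75, [262.0, 325.0, 4.0]), (0.62, [644.0, 176.0, 69.0]), (0.54, [277.0, 199.0, 0.0]), (0.5, [621.0, 59.0, 70.0]), (0.45, [599.0, -173.0, 69.0]), (0.43, [602.0, -57.0, 74.0])]
top scanner [(0.57, [493.0, 347.0, 5.0])]
top window [(0.88, [551.0, 332.0, 18.0])]
top pad [(0.77, [463.0, 381.0, -2.0])]
top caliper1 [(0.96, [643.0, -59.0, 23.0]), (0.82, [643.0, -168.0, 27.0]), (0.8, [660.0, 54.0, 22.0]), (0.76, [683.0, 161.0, 25.0])]
top label1 [(0.69, [649.0, 56.0, 112.0]), (0.68, [672.0, 164.0, 110.0]), (0.68, [633.0, -62.0, 115.0]), (0.62, [633.0, -176.0, 118.0]), (0.2, [503.0, -391.0, 1.0])]
now [430.7  -8.4 220.2] yaw -0.06 tilt [-0.0001 -0.    ] grip 64.0 0.0 F [ 0.8 -0.4  0.4] t 31.0
```

View pics/f1.png

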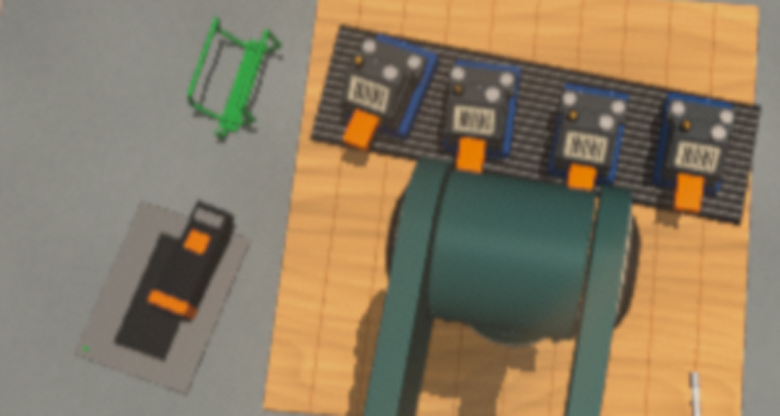

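View pics/f0.png

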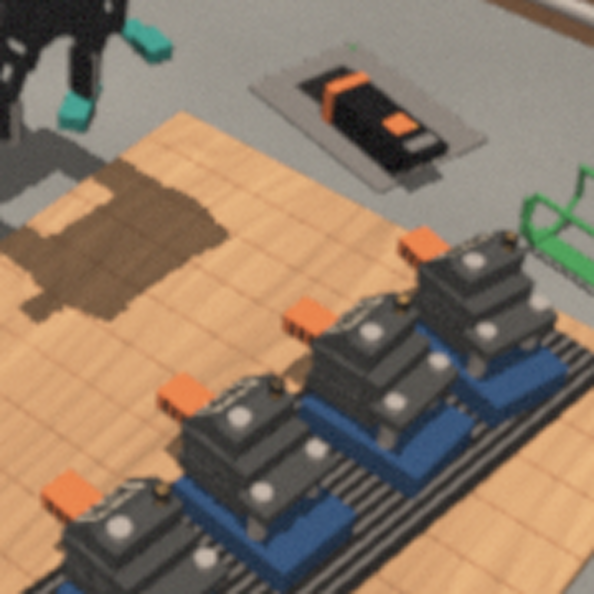

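All four blocks are home: orange handles sit against the calipers at crop px (362,128), (472,155), (582,178) and (690,192). The scanner has been knocked to about (495,349) and now points along roughly -0.29 rad. I'll refine its pose with a silhouette fit.

```bash
cat > sc.py <<'E'
from h import *
cs=[];ms=[]
for n in("scene","top"):
    c=cam(n); r=env.cut_out(n,"scanner"); 
    if r: cs.append(c); ms.append([r[0]["pixels"].astype(float)]); print(n,r[0]["score"],ms[-1][0].sum())
SC=box(-60,62,-20,20,5,36)
print(fit(cs,ms,[SC],5,[496,348,-.29]))
for k in range(len(cs)): print(fit(cs[k:k+1],ms[k:k+1],[SC],5,[496,348,-.29]))
E
python3 sc.py; python3 p.py 496 348 170 -0.29 496 348 36 -0.29
```

```text
scene 0.92 643.0
top 0.98 789.0
(array([ 4.96618941e+02,  3.46508522e+02, -2.97123411e-01]), np.float64(0.2603873880645198))
(array([ 5.00723191e+02,  3.43689252e+02, -2.90667723e-01]), np.float64(0.15673345365807495))
(array([ 5.00369584e+02,  3.47522579e+02, -2.82651742e-01]), np.float64(0.08073943806664396))
now [430.6  -8.3 220.3] yaw -0.06 tilt [0.0001 0.    ] grip 64.6 0.0 F [-0.2  0.1 -0.3] t 31.2
turn 2.2 shift [ 1.96 18.    2.51]
turn -0.0 shift [-0.   0.   6.7]
```

```bash
python3 -m creep '[[[0,0,0],[0,0,0.727],0.65],[[0,0,0],[0,0,0.727],0.65],[[0,0,0],[0,0,0.727],0.65],[[0.1,1,0.25],[0,0,0],0.65],[[0.1,1,0.25],[0,0,0],0.65],[[0.1,1,0.25],[0,0,0],0.65],[[0.1,1,0.25],[0,0,0],0.65],[[0.1,1,0.25],[0,0,0],0.65],[[0.1,1,0.25],[0,0,0],0.65],[[0.1,1,0.25],[0,0,0],0.65],[[0.1,1,0.25],[0,0,0],0.65],[[0.1,1,0.25],[0,0,0],0.65],[[0.1,1,0.25],[0,0,0],0.65],[[0.1,1,0.25],[0,0,0],0.65],[[0.1,1,0.25],[0,0,0],0.65],[[0.1,1,0.25],[0,0,0],0.65],[[0.1,1,0.25],[0,0,0],0.65],[[0.1,1,0.25],[0,0,0],0.65],[[0.1,1,0.25],[0,0,0],0.65],[[0.1,1,0.25],[0,0,0],0.65]]'
python3 -m creep '[[[0.1,0.97,0.25],[0,0,0],0.65],[[0,0,0],[0,0,0],0.65],[[0,0,0],[0,0,0],0.65]]'
python3 p.py 498.5 346.5 42 -0.288
python3 - <<'E'
from h import *
for n in("scene","top"):
    c=cam(n)
    for t in("scanner","window"): print(n,t,[(round(d["score"],2),w(c,d["centre"]).round().tolist()) for d in env.spot_point(n,t)[:1]])
E
```

```text
t: 32.88
tool_pos: [494.7, 328.4, 134.8]
tcp_rot: [0.143, 0.99, -0.0, -0.0]
ft_force: [0.0, 0.4, 0.7]
grip_width: 70.6
gripper_force: 0.0
t: 33.13
tool_pos: [498.0, 347.0, 129.6]
tcp_rot: [0.143, 0.99, -0.0, -0.0]
ft_force: [-0.2, -0.9, 0.1]
grip_width: 70.2
gripper_force: 0.0
now [498.  347.  129.6] yaw -0.287 tilt [-0.001  -0.0007] grip 70.2 0.0 F [-0.2 -0.9  0.1] t 33.1
turn 0.01 shift [-0.03 -0.02  4.38]
scene scanner [(0.94, [498.0, 350.0, 5.0])]
scene window [(0.63, [549.0, 332.0, 18.0])]
top scanner [(0.73, [492.0, 347.0, 8.0])]
top window [(0.63, [550.0, 332.0, 18.0])]
```

```bash
python3 -m creep '[[[-0.03,-0.02,0.9],[0,0,0],0.65],[[0,0,1],[0,0,0],0.65],[[0,0,1],[0,0,0],0.65],[[0,0,0.8],[0,0,0],0.65],[[0,0,0.5],[0,0,0],0.65],[[0,0,0.18],[0,0,0],0.65],[[0,0,0],[0,0,0],0.65],[[0,0,0],[0,0,0],-1],[[0,0,0],[0,0,0],-1],[[0,0,0],[0,0,0],-1],[[0,0,0],[0,0,0],-1],[[0,0,0],[0,0,0],-1],[[0,0,0],[0,0,0],-1],[[0,0,0],[0,0,0],-1]]' 80
python3 -m creep '[[[0,0,-0.4],[0,0,0],-1],[[0,0,-0.8],[0,0,0],-1],[[0,0,-0.9],[0,0,0],-1],[[0,0,-0.9],[0,0,0],-1],[[0,0,-0.9],[0,0,0],-1],[[0,0,-0.9],[0,0,0],-1],[[0,0,-0.9],[0,0,0],-1],[[0,0,-0.9],[0,0,0],-1],[[0,0,-0.9],[0,0,0],-1],[[0,0,-0.9],[0,0,0],-1],[[0,0,0],[0,0,0],-1],[[0,0,0],[0,0,0],-1],[[0,0,0],[0,0,0],-1]]'
python3 - <<'E'
from h import *
for n in("scene","top"):
    c=cam(n)
    for t in("scanner","window"): print(n,t,[(round(d["score"],2),w(c,d["centre"]).round().tolist()) for d in env.spot_point(n,t)[:2]])
    if n=="scene": save(c,"k1.png",(260,50,400,200),4)
E
python3 p.py 555 196 210 -0.258
```

```text
t: 34.6
tool_pos: [499.4, 346.4, 44.3]
tcp_rot: [0.144, 0.99, 0.001, 0.001]
ft_force: [-1.7, -0.6, 7.0]
grip_width: 38.6
gripper_force: 82.0
t: 35.68
tool_pos: [498.4, 345.8, 209.7]
tcp_rot: [0.144, 0.99, -0.0, -0.0]
ft_force: [-0.7, 0.2, -2.2]
grip_width: 38.7
gripper_force: 80.8
scene scanner [(0.83, [495.0, 349.0, 172.0])]
scene window [(0.84, [548.0, 332.0, 184.0])]
top scanner [(0.52, [496.0, 346.0, 172.0]), (0.34, [685.0, 163.0, 23.0])]
top window [(0.57, [549.0, 333.0, 186.0])]
now [498.5 345.9 209.9] yaw -0.288 tilt [-0.0008 -0.0006] grip 37.9 80.8 F [-0.4 -0.2 -1.7] t 36.0
turn -0.29 shift [-4.64 -6.52 -0.  ]
```

View pics/k1.png

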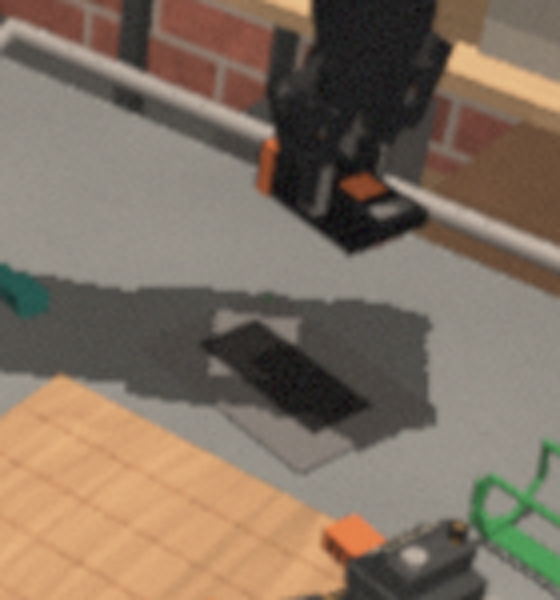

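The scanner is held level at crop px (345,215). Next is reading station 1.

```bash
python3 p.py 552.7 195.7 209.7 -0.255 529.4 59.2 209.7 -0.03 510.2 -49.7 209.7 -0.085 510.1 -164.6 209.7 -0.065
```

```text
now [498.5 345.9 209.9] yaw -0.288 tilt [-0.0008 -0.0006] grip 37.9 80.8 F [-0.4 -0.2 -1.7] t 36.0
turn -0.32 shift [-4.51 -6.58  0.01]
turn -2.15 shift [ 0.96 -6.86 -0.  ]
turn 0.53 shift [ 0.49 -5.51 -0.  ]
turn -0.19 shift [-0.37 -5.73 -0.  ]
```

```bash
python3 -m creep '[[[0,0,0],[0,0,-0.32],-1],[[-0.56,-0.82,0],[0,0,0],-1],[[-0.56,-0.82,0],[0,0,0],-1],[[-0.56,-0.82,0],[0,0,0],-1],[[-0.56,-0.82,0],[0,0,0],-1],[[-0.56,-0.82,0],[0,0,0],-1],[[-0.56,-0.82,0],[0,0,0],-1],[[-0.56,-0.82,0],[0,0,0],-1],[[-0.56,-0.82,0],[0,0,0],-1],[[0,0,0],[0,0,0],-1],[[0,0,0],[0,0,0],-1],[[0,0,0],[0,0,0],-1],[[0,0,0],[0,0,0],-1]]'
cat > ck.py <<'E'
from h import *
import sys
L=[(670.5,165,114),(651,55.5,114),(631.5,-60,114),(631.5,-172.5,114)][int(sys.argv[1])]; a=[-.255,-.03,-.085,-.065][int(sys.argv[1])]
for n in("scene","top"):
    c=cam(n)
    sc=[w(c,d["centre"]) for d in env.spot_point(n,"scanner")[:1]]; wi=[w(c,d["centre"]) for d in env.spot_point(n,"window")[:2]]
    print(n,[v.round().tolist() for v in sc],[v.round().tolist() for v in wi])
    print("  labels",[w(c,d["centre"]).round().tolist() for d in env.spot_point(n,"label1")[:4]])
    for v in wi:
        d=np.array(L)-v; f=d[0]*np.cos(a)+d[1]*np.sin(a); l=-d[0]*np.sin(a)+d[1]*np.cos(a)
        print("  beam: dist",round((f-d[2])/2**.5,1),"lat",round(l,1),"vert",round((f+d[2])/2**.5,1))
E
python3 ck.py 0; python3 p.py 552.7 195.7 209.7 -0.255
```

```text
t: 37.07
tool_pos: [552.1, 197.0, 210.5]
tcp_rot: [0.127, 0.992, 0.0, -0.0]
ft_force: [0.5, -0.3, -1.3]
grip_width: 38.8
gripper_force: 80.8
scene [[551.0, 200.0, 172.0]] [[600.0, 186.0, 186.0], [664.0, 59.0, 24.0]]
  labels [[635.0, -172.0, 111.0], [651.0, 53.0, 115.0], [637.0, -56.0, 113.0], [671.0, 164.0, 114.0]]
  beam: dist 102.7 lat -2.5 vert 0.7
  beam: dist -77.8 lat 104.2 vert 48.9
top [[549.0, 198.0, 173.0]] [[645.0, -61.0, 19.0], [671.0, 161.0, 110.0]]
  labels [[650.0, 58.0, 114.0], [632.0, -175.0, 117.0], [673.0, 165.0, 112.0], [630.0, -65.0, 112.0]]
  beam: dist -90.4 lat 224.6 vert 44.2
  beam: dist -4.0 lat 3.2 vert 1.8
now [552.3 196.6 210.6] yaw -0.254 tilt [0. 0.] grip 38.1 80.8 F [ 0.3 -0.4 -2.5] t 37.5
turn 0.01 shift [-0.03 -0.04  0.05]
```

The aim is within 3 mm. I'll trim and hold for about 2.4 s.

```bash
python3 -m creep '[[[-0.03,-0.07,0.03],[0,0,0],-1],[[0,0,0],[0,0,0],-1],[[0,0,0],[0,0,0],-1],[[0,0,0],[0,0,0],-1],[[0,0,0],[0,0,0],-1],[[0,0,0],[0,0,0],-1],[[0,0,0],[0,0,0],-1],[[0,0,0],[0,0,0],-1],[[0,0,0],[0,0,0],-1],[[0,0,0],[0,0,0],-1],[[0,0,0],[0,0,0],-1],[[0,0,0],[0,0,0],-1],[[0,0,0],[0,0,0],-1],[[0,0,0],[0,0,0],-1],[[0,0,0],[0,0,0],-1],[[0,0,0],[0,0,0],-1],[[0,0,0],[0,0,0],-1],[[0,0,0],[0,0,0],-1],[[0,0,0],[0,0,0],-1],[[0,0,0],[0,0,0],-1]]' >/dev/null
python3 -m creep '[[[0,0,0],[0,0,0],-1],[[0,0,0],[0,0,0],-1],[[0,0,0],[0,0,0],-1],[[0,0,0],[0,0,0],-1],[[0,0,0],[0,0,0],-1],[[0,0,0],[0,0,0],-1],[[0,0,0],[0,0,0],-1],[[0,0,0],[0,0,0],-1],[[0,0,0],[0,0,0],-1],[[0,0,0],[0,0,0],-1]]'
python3 ck.py 0 | grep -A1 -E "scene|top|dist"; python3 p.py 529.4 59.2 209.7 -0.03
```

```text
t: 39.97
tool_pos: [552.6, 194.9, 210.0]
tcp_rot: [0.127, 0.992, 0.0, -0.0]
ft_force: [1.0, -0.7, -3.1]
grip_width: 38.2
gripper_force: 80.8
scene [[505.0, -394.0, 4.0]] [[602.0, 180.0, 185.0]]
  labels [[651.0, 54.0, 111.0], [633.0, -173.0, 113.0], [673.0, 166.0, 114.0], [635.0, -57.0, 113.0]]
  beam: dist 99.6 lat 2.6 vert -0.2
top [[633.0, -172.0, 114.0]] [[642.0, 177.0, 69.0]]
  labels [[671.0, 163.0, 111.0], [650.0, 54.0, 113.0], [631.0, -172.0, 116.0], [644.0, -57.0, 22.0]]
  beam: dist -9.7 lat -4.4 vert 53.4
now [552.6 194.9 210. ] yaw -0.255 tilt [ 0. -0.] grip 38.3 80.8 F [ 0.6  0.  -1.8] t 40.4
turn -2.14 shift [ 0.96 -6.82  0.02]
```

```bash
python3 -m creep '[[[0,0,0],[0,0,-0.713],-1],[[0,0,0],[0,0,-0.713],-1],[[0,0,0],[0,0,-0.713],-1],[[0.12,-0.852,0],[0,0,0],-1],[[0.12,-0.852,0],[0,0,0],-1],[[0.12,-0.852,0],[0,0,0],-1],[[0.12,-0.852,0],[0,0,0],-1],[[0.12,-0.852,0],[0,0,0],-1],[[0.12,-0.852,0],[0,0,0],-1],[[0.12,-0.852,0],[0,0,0],-1],[[0.12,-0.852,0],[0,0,0],-1],[[0,0,0],[0,0,0],-1],[[0,0,0],[0,0,0],-1],[[0,0,0],[0,0,0],-1],[[0,0,0],[0,0,0],-1]]'
python3 ck.py 1 | grep -A1 -E "scene|top|dist"; python3 p.py 529.4 59.2 209.7 -0.03
```

```text
t: 41.62
tool_pos: [529.3, 59.8, 210.0]
tcp_rot: [0.015, 1.0, 0.0, -0.0]
ft_force: [0.5, -0.2, -2.0]
grip_width: 38.5
gripper_force: 81.0
scene [[528.0, 62.0, 172.0]] [[580.0, 59.0, 183.0]]
  labels [[670.0, 167.0, 113.0], [651.0, 54.0, 112.0], [581.0, 60.0, 184.0], [633.0, -173.0, 110.0]]
  beam: dist 99.2 lat -1.5 vert 2.0
top [[528.0, 60.0, 171.0]] []
  labels [[635.0, -176.0, 118.0], [713.0, 333.0, -3.0]]
now [529.2  59.4 210. ] yaw -0.03 tilt [-0.  0.] grip 38.0 81.0 F [-0.2 -1.  -2.3] t 42.0
turn -0.0 shift [-0.01 -0.01  0.02]
```

```bash
python3 -m creep '[[[0,-0.05,0],[0,0,0],-1],[[0,0,0],[0,0,0],-1],[[0,0,0],[0,0,0],-1],[[0,0,0],[0,0,0],-1],[[0,0,0],[0,0,0],-1],[[0,0,0],[0,0,0],-1],[[0,0,0],[0,0,0],-1],[[0,0,0],[0,0,0],-1],[[0,0,0],[0,0,0],-1],[[0,0,0],[0,0,0],-1],[[0,0,0],[0,0,0],-1],[[0,0,0],[0,0,0],-1],[[0,0,0],[0,0,0],-1],[[0,0,0],[0,0,0],-1],[[0,0,0],[0,0,0],-1],[[0,0,0],[0,0,0],-1],[[0,0,0],[0,0,0],-1],[[0,0,0],[0,0,0],-1],[[0,0,0],[0,0,0],-1],[[0,0,0],[0,0,0],-1]]' >/dev/null
python3 -m creep '[[[0,0,0],[0,0,0],-1],[[0,0,0],[0,0,0],-1],[[0,0,0],[0,0,0],-1],[[0,0,0],[0,0,0],-1],[[0,0,0],[0,0,0],-1],[[0,0,0],[0,0,0],-1],[[0,0,0],[0,0,0],-1],[[0,0,0],[0,0,0],-1],[[0,0,0],[0,0,0],-1],[[0,0,0],[0,0,0],-1]]'
python3 ck.py 1 | grep -A1 -E "scene|top|dist"; python3 p.py 510.2 -49.7 209.7 -0.085
```

```text
t: 44.52
tool_pos: [529.2, 58.2, 210.0]
tcp_rot: [0.015, 1.0, -0.0, 0.0]
ft_force: [0.0, -1.2, -2.0]
grip_width: 38.2
gripper_force: 81.0
scene [[529.0, 63.0, 169.0]] [[581.0, 59.0, 184.0]]
  labels [[636.0, -58.0, 114.0], [651.0, 53.0, 114.0], [671.0, 165.0, 115.0]]
  beam: dist 98.8 lat -1.2 vert -0.1
top [[528.0, 60.0, 174.0]] [[597.0, 3.0, 1.0]]
  labels [[629.0, -173.0, 117.0], [632.0, -62.0, 115.0]]
  beam: dist -42.9 lat 54.2 vert 117.3
now [529.2  58.2 210.1] yaw -0.031 tilt [ 0.0001 -0.    ] grip 38.6 81.0 F [-0.2  0.  -1.3] t 44.9
turn 0.52 shift [ 0.49 -5.46  0.02]
```

```bash
python3 -m creep '[[[0,0,0],[0,0,0.52],-1],[[0.08,-0.91,0],[0,0,0],-1],[[0.08,-0.91,0],[0,0,0],-1],[[0.08,-0.91,0],[0,0,0],-1],[[0.08,-0.91,0],[0,0,0],-1],[[0.08,-0.91,0],[0,0,0],-1],[[0.08,-0.91,0],[0,0,0],-1],[[0,0,0],[0,0,0],-1],[[0,0,0],[0,0,0],-1],[[0,0,0],[0,0,0],-1],[[0,0,0],[0,0,0],-1]]'
python3 ck.py 2; python3 p.py 510.2 -49.7 209.7 -0.085
```

```text
t: 45.83
tool_pos: [510.5, -49.2, 210.0]
tcp_rot: [0.042, 0.999, 0.0, -0.0]
ft_force: [0.8, 0.2, -2.2]
grip_width: 38.4
gripper_force: 81.2
scene [[508.0, -50.0, 171.0]] [[561.0, -52.0, 185.0]]
  labels [[638.0, -57.0, 116.0], [635.0, -174.0, 112.0], [653.0, 55.0, 112.0], [670.0, 165.0, 113.0]]
  beam: dist 100.4 lat -2.2 vert -0.4
top [[510.0, -50.0, 173.0]] []
  labels [[631.0, -176.0, 118.0], [670.0, 164.0, 113.0], [649.0, 56.0, 113.0]]
now [510.4 -49.6 210. ] yaw -0.085 tilt [-0.  0.] grip 38.4 81.2 F [-0.2 -0.3 -2. ] t 46.2
turn 0.0 shift [ 0.01 -0.01  0.02]
```

```bash
python3 -m creep '[[[-0.08,-0.05,0],[0,0,0],-1],[[0,0,0],[0,0,0],-1],[[0,0,0],[0,0,0],-1],[[0,0,0],[0,0,0],-1],[[0,0,0],[0,0,0],-1],[[0,0,0],[0,0,0],-1],[[0,0,0],[0,0,0],-1],[[0,0,0],[0,0,0],-1],[[0,0,0],[0,0,0],-1],[[0,0,0],[0,0,0],-1],[[0,0,0],[0,0,0],-1],[[0,0,0],[0,0,0],-1],[[0,0,0],[0,0,0],-1],[[0,0,0],[0,0,0],-1],[[0,0,0],[0,0,0],-1],[[0,0,0],[0,0,0],-1],[[0,0,0],[0,0,0],-1],[[0,0,0],[0,0,0],-1],[[0,0,0],[0,0,0],-1],[[0,0,0],[0,0,0],-1]]' >/dev/null
python3 -m creep '[[[0,0,0],[0,0,0],-1],[[0,0,0],[0,0,0],-1],[[0,0,0],[0,0,0],-1],[[0,0,0],[0,0,0],-1],[[0,0,0],[0,0,0],-1],[[0,0,0],[0,0,0],-1],[[0,0,0],[0,0,0],-1],[[0,0,0],[0,0,0],-1],[[0,0,0],[0,0,0],-1],[[0,0,0],[0,0,0],-1]]'
python3 ck.py 2 | grep -A1 -E "scene|top|dist"; python3 p.py 510.8 -164.6 209.7 -0.065
```

```text
t: 48.73
tool_pos: [511.9, -50.9, 210.0]
tcp_rot: [0.043, 0.999, -0.0, 0.0]
ft_force: [-0.8, -0.1, -2.5]
grip_width: 38.3
gripper_force: 81.2
scene [[510.0, -50.0, 171.0]] [[563.0, -55.0, 185.0]]
  labels [[636.0, -57.0, 115.0], [667.0, 164.0, 115.0], [634.0, -174.0, 110.0], [652.0, 55.0, 112.0]]
  beam: dist 98.9 lat 0.4 vert -1.8
top [[508.0, -52.0, 175.0]] [[395.0, -201.0, 20.0]]
  labels [[669.0, 163.0, 112.0], [651.0, 54.0, 114.0], [632.0, -175.0, 114.0]]
  beam: dist 92.2 lat 160.3 vert 224.8
now [511.9 -50.9 210. ] yaw -0.085 tilt [-0. -0.] grip 38.4 81.2 F [ 0.2  0.  -1.6] t 49.1
turn -0.19 shift [-0.32 -5.68  0.02]
```

```bash
python3 -m creep '[[[0,0,0],[0,0,-0.19],-1],[[-0.053,-0.947,0],[0,0,0],-1],[[-0.053,-0.947,0],[0,0,0],-1],[[-0.053,-0.947,0],[0,0,0],-1],[[-0.053,-0.947,0],[0,0,0],-1],[[-0.053,-0.947,0],[0,0,0],-1],[[-0.053,-0.947,0],[0,0,0],-1],[[0,0,0],[0,0,0],-1],[[0,0,0],[0,0,0],-1],[[0,0,0],[0,0,0],-1],[[0,0,0],[0,0,0],-1]]'
python3 ck.py 3; python3 p.py 510.8 -164.6 209.7 -0.065
```

```text
t: 50.05
tool_pos: [510.9, -164.1, 210.1]
tcp_rot: [0.032, 0.999, 0.0, 0.0]
ft_force: [-0.4, -0.2, -2.2]
grip_width: 38.4
gripper_force: 81.3
scene [[509.0, -161.0, 170.0]] [[561.0, -169.0, 186.0]]
  labels [[636.0, -175.0, 112.0], [651.0, 55.0, 114.0], [669.0, 164.0, 111.0], [635.0, -57.0, 119.0]]
  beam: dist 101.0 lat 1.4 vert -1.1
top [[508.0, -163.0, 171.0]] []
  labels [[671.0, 163.0, 109.0], [632.0, -58.0, 115.0], [649.0, 54.0, 114.0], [630.0, -171.0, 118.0]]
now [ 510.8 -164.5  210.1] yaw -0.065 tilt [ 0.0001 -0.    ] grip 38.3 81.3 F [ 0.4 -0.1 -2. ] t 50.5
turn 0.0 shift [ 0.   -0.    0.02]
```

```bash
python3 -m creep '[[[0,-0.02,0],[0,0,0],-1],[[0,0,0],[0,0,0],-1],[[0,0,0],[0,0,0],-1],[[0,0,0],[0,0,0],-1],[[0,0,0],[0,0,0],-1],[[0,0,0],[0,0,0],-1],[[0,0,0],[0,0,0],-1],[[0,0,0],[0,0,0],-1],[[0,0,0],[0,0,0],-1],[[0,0,0],[0,0,0],-1],[[0,0,0],[0,0,0],-1],[[0,0,0],[0,0,0],-1],[[0,0,0],[0,0,0],-1],[[0,0,0],[0,0,0],-1],[[0,0,0],[0,0,0],-1],[[0,0,0],[0,0,0],-1],[[0,0,0],[0,0,0],-1],[[0,0,0],[0,0,0],-1],[[0,0,0],[0,0,0],-1],[[0,0,0],[0,0,0],-1]]' >/dev/null
python3 -m creep '[[[0,0,0],[0,0,0],-1],[[0,0,0],[0,0,0],-1],[[0,0,0],[0,0,0],-1],[[0,0,0],[0,0,0],-1],[[0,0,0],[0,0,0],-1],[[0,0,0],[0,0,0],-1],[[0,0,0],[0,0,0],-1],[[0,0,0],[0,0,0],-1],[[0,0,0],[0,0,0],-1],[[0,0,0],[0,0,0],-1]]'
python3 ck.py 3 | grep -A1 -E "scene|top|dist"; python3 p.py 463 382.5 210 -0.29 463 382.5 43 -0.29
```

```text
t: 52.95
tool_pos: [510.8, -165.1, 210.0]
tcp_rot: [0.033, 0.999, -0.0, -0.0]
ft_force: [0.1, -0.0, -2.0]
grip_width: 38.5
gripper_force: 81.3
scene [[508.0, -163.0, 172.0]] [[563.0, -167.0, 183.0], [640.0, -61.0, 25.0]]
  labels [[631.0, -173.0, 111.0], [651.0, 54.0, 115.0], [672.0, 164.0, 116.0]]
  beam: dist 97.8 lat -0.8 vert -0.4
  beam: dist -64.2 lat -111.5 vert 62.3
top [[508.0, -162.0, 174.0]] [[499.0, -392.0, -3.0]]
  labels [[669.0, 165.0, 114.0], [650.0, 60.0, 115.0], [630.0, -61.0, 112.0], [632.0, -172.0, 117.0]]
  beam: dist 0.5 lat 228.0 vert 166.5
now [ 510.8 -165.1  210. ] yaw -0.065 tilt [-0.0001 -0.    ] grip 38.3 81.3 F [ 0.3 -0.8 -1.8] t 53.4
turn 2.15 shift [10.12 25.55  0.  ]
turn -0.0 shift [-0.    0.    8.35]
```

```bash
python3 -m creep '[[[0,0,0],[0,0,0.717],-1],[[0,0,0],[0,0,0.717],-1],[[0,0,0],[0,0,0.717],-1],[[0.39,0.983,0],[0,0,0],-1],[[0.39,0.983,0],[0,0,0],-1],[[0.39,0.983,0],[0,0,0],-1],[[0.39,0.983,0],[0,0,0],-1],[[0.39,0.983,0],[0,0,0],-1],[[0.39,0.983,0],[0,0,0],-1],[[0.39,0.983,0],[0,0,0],-1],[[0.39,0.983,0],[0,0,0],-1],[[0.39,0.983,0],[0,0,0],-1],[[0.39,0.983,0],[0,0,0],-1],[[0.39,0.983,0],[0,0,0],-1],[[0.39,0.983,0],[0,0,0],-1],[[0.39,0.983,0],[0,0,0],-1],[[0.39,0.983,0],[0,0,0],-1],[[0.39,0.983,0],[0,0,0],-1],[[0.39,0.983,0],[0,0,0],-1],[[0.39,0.983,0],[0,0,0],-1]]' >/dev/null
python3 -m creep '[[[0.39,0.983,0],[0,0,0],-1],[[0.39,0.983,0],[0,0,0],-1],[[0.39,0.983,0],[0,0,0],-1],[[0.39,0.983,0],[0,0,0],-1],[[0.39,0.983,0],[0,0,0],-1],[[0.39,0.983,0],[0,0,0],-1],[[0.39,0.983,0],[0,0,0],-1],[[0.39,0.983,0],[0,0,0],-1],[[0.39,0.983,0],[0,0,0],-1],[[0,0,0],[0,0,0],-1],[[0,0,0],[0,0,0],-1],[[0,0,0],[0,0,0],-1]]'
python3 - <<'E'
from h import *
for n in("scene","top"):
    c=cam(n)
    for t in("scanner","window","pad"): print(n,t,[(round(d["score"],2),w(c,d["centre"]).round().tolist()) for d in env.spot_point(n,t)[:2]])
E
python3 p.py 463 382.5 43 -0.29
```

```text
t: 56.02
tool_pos: [462.8, 382.5, 209.8]
tcp_rot: [0.145, 0.989, -0.0, -0.0]
ft_force: [0.8, 0.1, -2.0]
grip_width: 38.4
gripper_force: 81.4
scene scanner [(0.92, [463.0, 385.0, 172.0]), (0.59, [672.0, 164.0, 116.0])]
scene window [(0.92, [511.0, 369.0, 184.0]), (0.69, [705.0, -309.0, -0.0])]
scene pad [(0.92, [465.0, 383.0, 2.0]), (0.58, [637.0, -56.0, 116.0])]
top scanner [(0.67, [460.0, 379.0, 169.0]), (0.33, [684.0, 163.0, 24.0])]
top window [(0.57, [513.0, 368.0, 188.0]), (0.25, [502.0, -388.0, -0.0])]
top pad [(0.88, [463.0, 382.0, -3.0])]
now [462.9 382.5 210.2] yaw -0.291 tilt [0.0002 0.0002] grip 38.2 81.4 F [ 0.8 -1.1 -1.5] t 56.4
turn -0.01 shift [-0.    0.    8.36]
```

```bash
python3 -m creep '[[[0,0,0.9],[0,0,0],-1],[[0,0,1],[0,0,0],-1],[[0,0,1],[0,0,0],-1],[[0,0,1],[0,0,0],-1],[[0,0,1],[0,0,0],-1],[[0,0,1],[0,0,0],-1],[[0,0,0.8],[0,0,0],-1],[[0,0,0.6],[0,0,0],-1],[[0,0,0.4],[0,0,0],-1],[[0,0,0.3],[0,0,0],-1],[[0,0,0.1],[0,0,0],-1],[[0,0,0],[0,0,0],-1],[[0,0,0],[0,0,0],-1]]' | grep -E "pos|ft"
for i in 1 2 3 ; do python3 -m creep '[[[0,0,0.05],[0,0,0],-1],[[0,0,0],[0,0,0],-1],[[0,0,0],[0,0,0],-1]]' | grep -E 'pos|ft'; done
```

```text
tool_pos: [463.2, 383.0, 48.8]
ft_force: [-0.4, 0.2, -2.4]
tool_pos: [462.9, 382.9, 47.4]
ft_force: [-0.5, -0.0, -1.4]
tool_pos: [462.8, 382.7, 46.0]
ft_force: [1.1, 0.1, -1.6]
tool_pos: [462.8, 382.7, 44.9]
ft_force: [-0.8, 1.0, -2.2]
```

```bash
for i in 1 2 3 ; do python3 -m creep '[[[0,0,0.05],[0,0,0],-1],[[0,0,0],[0,0,0],-1],[[0,0,0],[0,0,0],-1]]' | grep -E 'pos|ft'; done
```

```text
tool_pos: [462.9, 382.8, 44.3]
ft_force: [-0.8, -0.4, 2.4]
tool_pos: [462.9, 382.8, 44.2]
ft_force: [-7.3, -6.2, 14.0]
tool_pos: [463.0, 382.8, 44.2]
ft_force: [-13.3, -9.3, 27.0]
```

The scanner is down on the pad. I'll relieve the press, open and lift clear.

```bash
python3 -m creep '[[[0,0,-0.1],[0,0,0],-1],[[0,0,0],[0,0,0],-1],[[0,0,0],[0,0,0],0.3],[[0,0,0],[0,0,0],0.6],[[0,0,0],[0,0,0],0.6],[[0,0,0],[0,0,0],0.6],[[0,0,0],[0,0,0],0.6],[[0,0,0],[0,0,0],0.6],[[0,0,-0.4],[0,0,0],0.6],[[0,0,-0.8],[0,0,0],0.6],[[0,0,-1],[0,0,0],0.6],[[0,0,-1],[0,0,0],0.6],[[0,0,-1],[0,0,0],0.6],[[0,0,-1],[0,0,0],0.6],[[0,0,-1],[0,0,0],0.6],[[0,0,-1],[0,0,0],0.6]]'
python3 -m creep '[[[1,0,-0.5],[0,0,0],0.6],[[1,0,-0.5],[0,0,0],0.6],[[1,0,0],[0,0,0],0.6],[[1,0,0],[0,0,0],0.6],[[0.5,0,0],[0,0,0],0.6],[[0,0,0],[0,0,0],0.6],[[0,0,0],[0,0,0],0.6]]'
python3 - <<'E'
from h import *
ims=[]
for n in("scene","top"):
    c=cam(n)
    for t in("scanner","window","pad"): print(n,t,[(round(d["score"],2),w(c,d["centre"]).round().tolist()) for d in env.spot_point(n,t)[:1]])
    print([(round(d["score"],2),w(c,d["centre"]).round().tolist()) for d in env.spot_point(n,"block1")[:6]])
    ims.append(cv2.resize(c["img"][110:300,210:400,::-1] if n=="scene" else c["img"][90:250,80:350,::-1],(400,400) if n=="scene" else (400,237)))
o=np.zeros((400,800,3),np.uint8); o[:,:400]=ims[0]; o[:237,400:]=ims[1]; cv2.imwrite("pics/end.png",o)
E
```

```text
t: 60.33
tool_pos: [462.7, 382.7, 189.8]
tcp_rot: [0.145, 0.989, 0.0, 0.0]
ft_force: [-1.0, -0.6, 0.8]
grip_width: 68.1
gripper_force: 0.0
t: 60.92
tool_pos: [376.7, 408.6, 208.4]
tcp_rot: [0.144, 0.99, 0.0, 0.0]
ft_force: [-0.2, -0.2, -0.3]
grip_width: 68.1
gripper_force: 0.0
scene scanner []
scene window [(0.8, [511.0, 369.0, 17.0])]
scene pad [(0.86, [462.0, 380.0, 1.0])]
[(0.75, [601.0, -62.0, 73.0]), (0.71, [622.0, 58.0, 75.0]), (0.65, [278.0, 198.0, -2.0]), (0.55, [257.0, 322.0, 2.0]), (0.53, [604.0, -166.0, 74.0]), (0.5, [643.0, 173.0, 76.0])]
top scanner [(0.78, [462.0, 381.0, 7.0])]
top window [(0.83, [512.0, 371.0, 19.0])]
top pad [(0.78, [464.0, 382.0, -2.0])]
[(0.71, [602.0, -56.0, 72.0]), (0.53, [595.0, -169.0, 72.0]), (0.53, [277.0, 199.0, -2.0]), (0.52, [262.0, 323.0, 3.0]), (0.44, [643.0, 177.0, 68.0]), (0.41, [620.0, 57.0, 74.0])]
```

View pics/end.png

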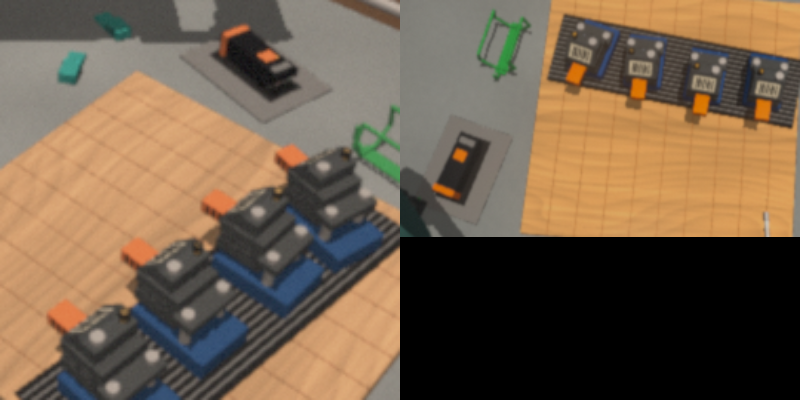

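The scanner lies flat in the middle of the pad, at px (258,58) in the left panel. All four orange handles are still against their calipers, at (575,72), (638,88), (701,104) and (763,110) in the right panel. Handing in.

```bash
python3 -c "
from bench import env
print(env.finish_job())"
```

```text
the job is handed in; nothing more can be done
None
```

I handed the job in at about 61 s: all four blocks look home, the four labels were held in aim about 2.4 s each from left to right, and the scanner lies flat mid-pad; I got no verdict back, so the result is unconfirmed.

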